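# Clamp the press spindles flat-up in the V-blocks

## Robot

A 7-joint arm with a two-finger parallel gripper is mounted at the origin on a cart in front of the work surface, level with it; the furniture and walls round the work are solid. World frame = base frame: x ahead of the robot, y to its left, z up, the work surface at z = 0. Lengths are in m, angles in rad, forces in N, time in s.
With the tool pointing down it reaches from about 0.425 to 0.975 m from the base axis. Payload 16.7 kg.
Tool frame: the origin (TCP) lies midway between the tips of the shut fingers; the grasp point (between the pads) lies 19 mm behind it (hold_point_z is the z of the grasp point in the tool frame, in m); z points along the fingers, y is the line along which they close (so a half turn about z gives the same grasp; the last joint's range is limited). The gripper opens to 85 mm and grips with 20 to 120 N. Pads are 22 mm wide; open, the fingers measure 114 mm over their backs; the gripper's body (76 mm by 85 mm) begins 54 mm behind the grasp point. The pads swing forward as they close: fully open they stand 13 mm farther back than shut.
Start: joints at [-1.3, 0.426, 0.074, 1.606, -0.034, 1.111, -0.067], TCP at [0.275, 0.616, 0.231] pointing down, gripper open.
Joint ranges: [-2.85, 2.85], [-0.5, 2.14], [-1.23, 1.37], [0.21, 2.46], [-1.02, 4.16], [0.16, 2.05], [-2.73, 2.73]. Speed limits (rad/s): [1.89, 1.89, 2.39, 2.39, 3.01, 3.01, 3.01].

## Interface

Orientations are given as a rotation vector (axis times angle).
In Python, from rig import read_state, get_image, camera_info, job_done, hold_point_z gives the robot as it stands.
- The arm moves only by the tool play_rows, never from a script. Its argument "commands" is one flat list of numbers, 5 for each row, row after row: the shift along the tool's x, y, z in mm, then the turn about the tool's z in degrees, then the closure, from -1 (fully open) to 1 (shut). In form: [dx, dy, dz, yaw, grip, dx, dy, dz, yaw, grip, ...]. A call has 1 to 10 rows; each row shifts and turns the commanded pose from where the row before left it, along the tool's axes as they then stand; what a row does not reach is not made up. A row lasts 1/10 s, in which the tool goes at most 50 mm and 8.59 degrees, less where a joint would pass 70% of its speed; a pose out of reach is approached as far as the arm can. A call with a gripper value outside its range is refused whole. The fingers move at their own pace and stop on an object; "newtons" is the grip in N (left out, the last holds). Time passes only in rows, so rows that do not move let the fingers close. It gives the time, the measured TCP pose, the force, the opening and the grip force at its end, in the units of the state.
- read_state(): the state, without advancing time (a new reading comes with each control period).
- get_image(name): name is "side" or "top" or "wrist"; returns the picture (384x512x3 uint8, red, green, blue); there is no depth.
- camera_info(name): a dict with "intrinsics" (3x3 intrinsics, pixels), "pose" (4x4, takes a point from camera to world coordinates); the wrist camera has in their place "mount" (4x4, takes a point from camera to tool coordinates, whose origin is the TCP and whose axes are the flange's). Camera axes: x right, y up, looking along -z (the intrinsics and any distortion apply to the point x, -y, -z); pixel columns grow to the right and rows downward; lengths in m; the calibration is good to about 2 mm. A picture is of the moment at which its call begins: read the wrist's pose just before it. camera_info takes no time and is no camera call.
- job_done(): hands the job in; it is judged then, once.
The state is a dict: "time_s": time; "qpos": joint angles; "joint_vel": joint speeds; "effort": joint torques, N m; "position": TCP position; "eef_rot": TCP orientation; "contact_force": force on the tool from outside, world axes, zero at the start; "ft_torque": the same for the moment, N m; "opening": finger opening in m; "gripper_force": force on a finger pad.
Only numpy, scipy, OpenCV 4.12 (cv2) and the standard library are available. Lean on these libraries where they do the work, as an engineer would, in place of code of your own. Each camera call takes 0.05 s, during which the arm holds its last target. There are 200 camera calls.

## Task

Clamp every dark spindle lying on the bench ready for drilling: lay each in a V-block of its own, with its bright flat centred over the gap between the two V supports and its brass cross pin at the end away from the red strap, rolled so that the flat faces straight up (cross pin level), and with that block's strap swung over it right to its stop. A strap that lies across the V has to be swung aside first to let a spindle in; do not knock over the dye and glue bottles.

Things in the scene. Friction and masses are not known exactly. Their poses are not given: they have to be found in the camera images.
- vblock_a: Left one (seen from the robot) of three alike fixed V-blocks in a row. Blue base 128x76x10 mm, two steel V supports at x = -35 and +35 mm, each 14 mm thick along x, 52 wide. Between them a 56 mm gap for fingers, open down to the base top (z = 10 mm). Origin on the bench under the gap's middle, z up, x along the groove. V: 90 degrees, slippery faces, so a spindle centres itself.
- vblock_b: Middle V-block, same as vblock_a. The base spans x = -81 to +47 mm. The red strap pivots on a post (diameter 15 mm) at x = -52, y = -30 mm, beyond the -x support. The +x end is free: the spindle's cross pin overhangs there.
- vblock_c: Right V-block, same as vblock_a.
- vblock_a_seat (a point): Where the origin of a seated spindle lies in vblock_a: on the groove's axis over the middle of the gap, 45 mm above the bench. The V's mouth is 40 mm wide at this height.
- vblock_b_seat (a point): Where the origin of a seated spindle lies in vblock_b: on the groove's axis over the middle of the gap, 45 mm above the bench. The V's mouth is 40 mm wide at this height.
- vblock_c_seat (a point): Where the origin of a seated spindle lies in vblock_c: on the groove's axis over the middle of the gap, 45 mm above the bench. The V's mouth is 40 mm wide at this height.
- strap_a (a joint): Red clamp strap of vblock_a, turning level about its post. 0 = closed at its stop: it points to the block's +y, across the V. It grows counter-clockwise seen from above to 1.7 (open stop); at 1.57 it points to the block's -x, along the groove and away from it. Over 1.2 it leaves room to lay a spindle. Needs about 1 N at the knob and stays where left; may start closed or part open.
- strap_b (a joint): Strap of vblock_b, same as strap_a. Straps are 62 mm long from the pivot and 14 mm wide, and run 63 to 72 mm above the bench, 2 mm over a seated spindle (they cannot pass over one that is not seated).
- strap_c (a joint): Strap of vblock_c, same as strap_a.
- strap_a_knob (a point): Middle of the black upright knob on the free end of strap_a: diameter 12 mm, 71 to 91 mm above the bench, 54 mm from the pivot. It can be pinched from above or pushed.
- strap_b_knob (a point): Middle of the black upright knob on the free end of strap_b: diameter 12 mm, 71 to 91 mm above the bench, 54 mm from the pivot. It can be pinched from above or pushed.
- strap_c_knob (a point): Middle of the black upright knob on the free end of strap_c: diameter 12 mm, 71 to 91 mm above the bench, 54 mm from the pivot. It can be pinched from above or pushed.
- spindle_1: Dark steel round bar, diameter 28 mm, 142 mm long, 0.3 kg; may be absent. Origin on its axis at the middle of the flat; x along the axis from -72 (plain end) to +70 mm (cross-pin end); +z out of the flat, a bright facet 43x19 mm, 10 mm from the axis. Brass cross pin, diameter 6 mm, at x = +60 mm along y, ends 37 mm either side of the axis. Grasp from above across the diameter at the origin.
- spindle_2: Same as spindle_1; may be absent. On the bench a spindle rests on one end of its cross pin, rolled about 0.33 rad to one side or the other. The right part of the bench has a 3 mm mat.
- spindle_3: Same as spindle_1; may be absent. In a V-block a spindle turns when one end of its cross pin is pressed down (2 to 5 N) and stays as turned. With the pin level (its top 48 mm above the bench) the flat faces straight up.
- spindle_1_pin (a point): Centre of the cross pin of spindle_1: on its axis, 60 mm from its origin.
- spindle_2_pin (a point): Centre of the cross pin of spindle_2: on its axis, 60 mm from its origin.
- spindle_3_pin (a point): Centre of the cross pin of spindle_3: on its axis, 60 mm from its origin.
- dye_bottle: Brown dye bottle, 34 mm wide, 78 mm high, origin under its base, z up; a bystander that must stay upright.
- glue_bottle: White glue bottle, 43 mm wide, 112 mm high, origin under its base, z up; a bystander that must stay upright.

How it is judged:
At the end, for the whole second after the job is handed in: Each spindle present is at rest in a V-block: centred within 10 mm along the groove, 3 mm across and in height, axis within 0.06 rad, cross pin at the +x end, flat within 0.12 rad of straight up, that block's strap under 0.08 rad. Straps of unused blocks may stand anyhow (((x of spindle_1 in the frame of vblock_a between -0.01 and 0.01 m and y of spindle_1 in the frame of vblock_a between -0.003 and 0.003 m and z of spindle_1 in the frame of vblock_a between 0.042 and 0.048 m and x of spindle_1_pin in the frame of vblock_a above 0.03 m and angle between the x axis of spindle_1 and the x axis of vblock_a, either way round below 0.06 rad and value of joint strap_a below 0.08 rad) or (x of spindle_1 in the frame of vblock_b between -0.01 and 0.01 m and y of spindle_1 in the frame of vblock_b between -0.003 and 0.003 m and z of spindle_1 in the frame of vblock_b between 0.042 and 0.048 m and x of spindle_1_pin in the frame of vblock_b above 0.03 m and angle between the x axis of spindle_1 and the x axis of vblock_b, either way round below 0.06 rad and value of joint strap_b below 0.08 rad) or (x of spindle_1 in the frame of vblock_c between -0.01 and 0.01 m and y of spindle_1 in the frame of vblock_c between -0.003 and 0.003 m and z of spindle_1 in the frame of vblock_c between 0.042 and 0.048 m and x of spindle_1_pin in the frame of vblock_c above 0.03 m and angle between the x axis of spindle_1 and the x axis of vblock_c, either way round below 0.06 rad and value of joint strap_c below 0.08 rad)) and angle between each of spindle_1, spindle_2, spindle_3's own z axis and vertical below 0.12 rad and linear speed of each of spindle_1, spindle_2, spindle_3 below 0.02 m/s and ((x of spindle_2 in the frame of vblock_a between -0.01 and 0.01 m and y of spindle_2 in the frame of vblock_a between -0.003 and 0.003 m and z of spindle_2 in the frame of vblock_a between 0.042 and 0.048 m and x of spindle_2_pin in the frame of vblock_a above 0.03 m and angle between the x axis of spindle_2 and the x axis of vblock_a, either way round below 0.06 rad and value of joint strap_a below 0.08 rad) or (x of spindle_2 in the frame of vblock_b between -0.01 and 0.01 m and y of spindle_2 in the frame of vblock_b between -0.003 and 0.003 m and z of spindle_2 in the frame of vblock_b between 0.042 and 0.048 m and x of spindle_2_pin in the frame of vblock_b above 0.03 m and angle between the x axis of spindle_2 and the x axis of vblock_b, either way round below 0.06 rad and value of joint strap_b below 0.08 rad) or (x of spindle_2 in the frame of vblock_c between -0.01 and 0.01 m and y of spindle_2 in the frame of vblock_c between -0.003 and 0.003 m and z of spindle_2 in the frame of vblock_c between 0.042 and 0.048 m and x of spindle_2_pin in the frame of vblock_c above 0.03 m and angle between the x axis of spindle_2 and the x axis of vblock_c, either way round below 0.06 rad and value of joint strap_c below 0.08 rad)) and ((x of spindle_3 in the frame of vblock_a between -0.01 and 0.01 m and y of spindle_3 in the frame of vblock_a between -0.003 and 0.003 m and z of spindle_3 in the frame of vblock_a between 0.042 and 0.048 m and x of spindle_3_pin in the frame of vblock_a above 0.03 m and angle between the x axis of spindle_3 and the x axis of vblock_a, either way round below 0.06 rad and value of joint strap_a below 0.08 rad) or (x of spindle_3 in the frame of vblock_b between -0.01 and 0.01 m and y of spindle_3 in the frame of vblock_b between -0.003 and 0.003 m and z of spindle_3 in the frame of vblock_b between 0.042 and 0.048 m and x of spindle_3_pin in the frame of vblock_b above 0.03 m and angle between the x axis of spindle_3 and the x axis of vblock_b, either way round below 0.06 rad and value of joint strap_b below 0.08 rad) or (x of spindle_3 in the frame of vblock_c between -0.01 and 0.01 m and y of spindle_3 in the frame of vblock_c between -0.003 and 0.003 m and z of spindle_3 in the frame of vblock_c between 0.042 and 0.048 m and x of spindle_3_pin in the frame of vblock_c above 0.03 m and angle between the x axis of spindle_3 and the x axis of vblock_c, either way round below 0.06 rad and value of joint strap_c below 0.08 rad))); the robot touches nothing.
It fails at once if a bottle is knocked over (angle between any of dye_bottle, glue_bottle's own z axis and vertical above 0.6 rad).
Of spindle_1, spindle_2, spindle_3 only 2 to 3 are there at a start; the rules pass over those that are not, and their reading is None.
At some moment in a run one of spindle_1, spindle_2, spindle_3 may be knocked a few centimetres aside while the robot is not near it.
Once in a run the grip may slacken for a moment while it holds something.
It also fails if it takes over 210 s, if anything falls off the work surface, if the arm or the gripper's body presses on something with over 40 N, if the wrist force passes 120 N, or if a joint passes its speed limit or range.

## Working session

There is one attempt and no reset: what is moved stays moved. The work goes in short steps, Python scripts to look and compute and a tool call to move; the robot and the scene stay as the last step left them, time stands still between calls to the robot, and variables do not carry over. Pictures are saved under pics/ and viewed, at most 14 in all, crops included, and the job is handed in when it is done.

Besides the shell and the picture viewer there is one more tool, called after "Call:" in YAML: its name, and indented under it one key for each argument. play_rows: Moves the arm, as the interface text tells. Its arguments: {"type":"object","properties":{"commands":{"type":"array","items":{"type":"number"}},"newtons":{"type":"number"}},"required":["commands"]}

```bash
mkdir -p pics; ls; python3 - <<'E'
from rig import *
import cv2,numpy as np
np.set_printoptions(precision=4,suppress=True)
print(read_state(),hold_point_z)
for n in("top","side","wrist"):
    im=get_image(n);cv2.imwrite(f"pics/{n}0.png",im[:,:,::-1]);print(n,camera_info(n))
E
```

```text
pics
{'time_s': 0.0, 'qpos': array([-1.3005,  0.4267,  0.0738,  1.6066, -0.0341,  1.1108, -0.0671]), 'joint_vel': array([ 0.0001,  0.0004, -0.0018, -0.0008,  0.0007, -0.0016,  0.0009]), 'effort': array([  0.    , -94.9815,   3.7609, -46.3521,   0.0193,   0.0101,
         0.    ]), 'position': array([0.275 , 0.616 , 0.2306]), 'eef_rot': array([-0.6546, -3.0724,  0.002 ]), 'contact_force': array([0.0782, 1.2336, 0.462 ]), 'ft_torque': array([ 0.0146, -0.055 ,  0.0067]), 'gripper_force': 0.0, 'opening': 0.08556532440682921} -0.0187
top {'intrinsics': array([[436.5621,   0.    , 256.514 ],
       [  0.    , 436.5621, 179.3003],
       [  0.    ,   0.    ,   1.    ]]), 'pose': array([[ 0.0026,  0.9945, -0.1046,  0.4055],
       [-1.    ,  0.0036,  0.0091, -0.1718],
       [ 0.0094,  0.1046,  0.9945,  1.4103],
       [ 0.    ,  0.    ,  0.    ,  1.    ]])}
side {'intrinsics': array([[453.4444,   0.    , 255.2012],
       [  0.    , 453.4444, 191.5602],
       [  0.    ,   0.    ,   1.    ]]), 'pose': array([[ 0.9938,  0.0508, -0.0989,  0.4279],
       [-0.1096,  0.5974, -0.7944, -1.2616],
       [ 0.0188,  0.8003,  0.5993,  0.9133],
       [ 0.    ,  0.    ,  0.    ,  1.    ]])}
wrist {'intrinsics': array([[308.0537,   0.    , 250.9393],
       [  0.    , 308.0537, 190.3932],
       [  0.    ,   0.    ,   1.    ]]), 'mount': array([[-0.0014,  0.9517,  0.3071,  0.0791],
       [ 1.    ,  0.0015, -0.    ,  0.0001],
       [-0.0005,  0.3071, -0.9517, -0.1434],
       [ 0.    ,  0.    ,  0.    ,  1.    ]])}
```

```bash
python3 - <<'E'
import cv2
for n in("top","side"):
    im=cv2.imread(f"pics/{n}0.png");cv2.imwrite(f"pics/{n}0b.png",cv2.resize(im,(800,600),interpolation=cv2.INTER_CUBIC))
E
```

```text
(no output)
```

View pics/top0b.png

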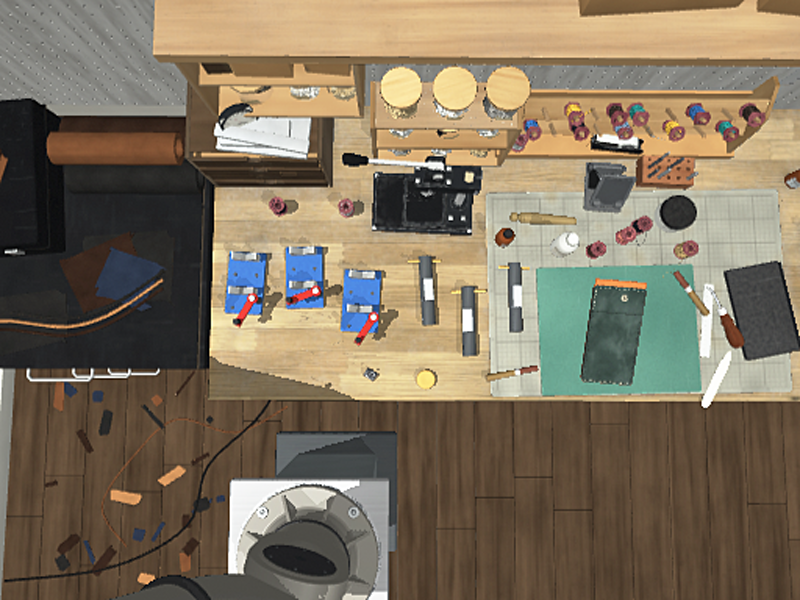

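View pics/side0b.png

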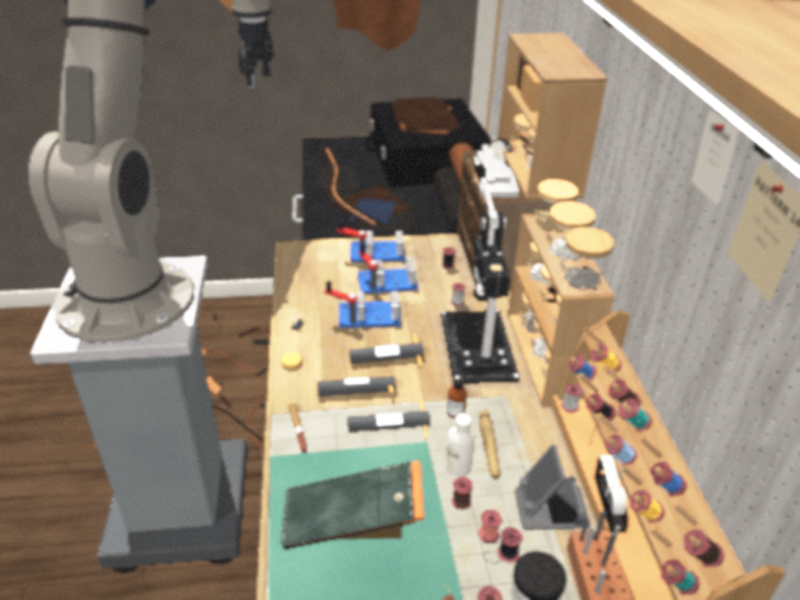

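The top view shows three blocks on the left (800 px scale: about 245,283; 305,277; 362,300) with part-open straps. Three spindles lie at about (428,290), (468,320) and (515,297), with their pins at the far end. The brown bottle is at (505,237) and the white one at (566,243).

```bash
cat > h.py <<'E'
from rig import *
import cv2,numpy as np
from scipy.spatial.transform import Rotation as R
np.set_printoptions(precision=4,suppress=True)
def grab(n,f=None):
    s=read_state(); ci=camera_info(n)
    if n=="wrist":
        T=np.eye(4);T[:3,:3]=R.from_rotvec(s["eef_rot"]).as_matrix();T[:3,3]=s["position"];P=T@ci["mount"]
    else:P=ci["pose"]
    im=get_image(n)[:,:,::-1].copy()
    if f:cv2.imwrite(f"pics/{f}.png",im)
    return im,ci["intrinsics"],P
def ray(px,K,P):
    px=np.atleast_2d(px).astype(float)
    d=np.c_[(px[:,0]-K[0,2])/K[0,0],-(px[:,1]-K[1,2])/K[1,1],-np.ones(len(px))]
    return P[:3,3],d@P[:3,:3].T
def onz(px,z,K,P):
    o,d=ray(px,K,P);return o+d*((z-o[2])/d[:,2])[:,None]
def proj(X,K,P):
    c=(np.atleast_2d(X)-P[:3,3])@P[:3,:3];return np.c_[K[0,0]*c[:,0]/-c[:,2]+K[0,2],-K[1,1]*c[:,1]/-c[:,2]+K[1,2]]
def hsv(im,lo,hi):return cv2.inRange(cv2.cvtColor(im,cv2.COLOR_BGR2HSV),lo,hi)
def blobs(m,amin=30):
    return sorted([c for c in cv2.findContours(m,cv2.RETR_EXTERNAL,cv2.CHAIN_APPROX_NONE)[0] if cv2.contourArea(c)>amin],key=lambda c:c[:,0,0].mean())
E
python3 - <<'E'
from h import *
im=cv2.imread("pics/top0.png");ci=camera_info("top");K,P=ci["intrinsics"],ci["pose"]
for n,m,z in(("blue",hsv(im,(105,120,80),(125,255,255)),.01),("red",hsv(im,(0,190,120),(6,255,255))|hsv(im,(175,190,120),(179,255,255)),.07)):
    for c in blobs(m):
        r=cv2.minAreaRect(c);print(n,cv2.contourArea(c),r[0],r[1],r[2]);print(onz(cv2.boxPoints(r),z,K,P)[:,:2].round(3).tolist(),onz(r[0],z,K,P)[0])
for p in((428,290),(468,320),(515,297),(505,237),(566,243)):print(p,onz(np.array(p)/1.5625,.02,K,P)[0])
E
```

```text
blue 499.5 (156.78379821777344, 180.70269775390625) (23.684335708618164, 39.234649658203125) 4.573921203613281
[[0.487, 0.177], [0.614, 0.171], [0.608, 0.095], [0.481, 0.102]] [0.5471 0.1363 0.01  ]
blue 39.0 (163.0, 196.5) (7.0, 8.0) 90.0
[[0.508, 0.128], [0.508, 0.103], [0.485, 0.102], [0.485, 0.128]] [0.4963 0.1151 0.01  ]
blue 496.0 (194.5, 177.0) (38.0, 23.0) 90.0
[[0.621, 0.054], [0.622, -0.021], [0.498, -0.023], [0.498, 0.051]] [0.5596 0.0153 0.01  ]
blue 554.0 (230.59339904785156, 192.50582885742188) (23.454235076904297, 38.487403869628906) 3.5763344764709473
[[0.45, -0.061], [0.574, -0.067], [0.57, -0.142], [0.446, -0.136]] [ 0.5098 -0.1014  0.01  ]
red 39.5 (157.46002197265625, 195.72003173828125) (6.000000953674316, 19.000003814697266) 36.869895935058594
[[0.477, 0.144], [0.524, 0.11], [0.513, 0.095], [0.466, 0.129]] [0.4948 0.1198 0.07  ]
red 31.0 (195.66156005859375, 187.59230041503906) (5.1746416091918945, 17.979686737060547) 74.74488067626953
[[0.52, 0.032], [0.535, -0.021], [0.52, -0.026], [0.505, 0.027]] [0.5202 0.0032 0.07  ]
red 38.0 (235.6000213623047, 208.30003356933594) (5.813776016235352, 17.88854217529297) 26.56505012512207
[[0.436, -0.1], [0.485, -0.124], [0.478, -0.14], [0.429, -0.116]] [ 0.4569 -0.1201  0.07  ]
(428, 290) [ 0.5317 -0.2402  0.02  ]
(468, 320) [ 0.4706 -0.3217  0.02  ]
(515, 297) [ 0.5179 -0.4184  0.02  ]
(505, 237) [ 0.6422 -0.3995  0.02  ]
(566, 243) [ 0.6302 -0.5256  0.02  ]
```

Call:
play_rows:
  commands: [0,0,0,-8,-1,0,0,0,-8,-1,0,0,0,-8,-1,-12,-35,-2,0,-1,-12,-35,-2,0,-1,-12,-35,-2,0,-1,-12,-35,-2,0,-1,-12,-35,-2,0,-1,-12,-35,-2,0,-1,-12,-35,-2,0,-1]

```text
time_s: 1.15
position: [0.3591, 0.3697, 0.2453]
eef_rot: [-0.002, -3.141, 0.0]
contact_force: [1.4, 0.1, 1.1]
opening: 0.0852
gripper_force: 0.0
```

Call:
play_rows:
  commands: [-12,-35,-2,0,-1,-12,-35,-2,0,-1,-12,-35,-2,0,-1,-12,-35,-2,0,-1,-12,-35,-2,0,-1,-12,-35,-2,0,-1,-12,-35,-2,0,-1,-12,-35,-2,0,-1,-12,-35,-2,0,-1,-12,-35,0,0,-1]

```text
time_s: 2.15
position: [0.4788, 0.0196, 0.2636]
eef_rot: [0.002, 3.141, 0.0]
contact_force: [0.6, -0.0, 0.7]
opening: 0.0853
gripper_force: 0.0
```

```bash
python3 - <<'E'
from h import *
s=read_state();print(s["position"],R.from_rotvec(s["eef_rot"]).as_matrix(),s["qpos"],s["contact_force"])
im,K,P=grab("wrist","w1")
cv2.imwrite("pics/w1b.png",cv2.resize(im,(800,600),interpolation=cv2.INTER_CUBIC))
E
```

```text
[0.4788 0.0196 0.2636] [[-1.      0.001   0.0005]
 [ 0.001   1.      0.0003]
 [-0.0005  0.0003 -1.    ]] [-0.5579  0.061   0.404   2.0115 -0.0275  1.0737  1.4284] [ 0.6325 -0.0253  0.7287]
```

View pics/w1b.png

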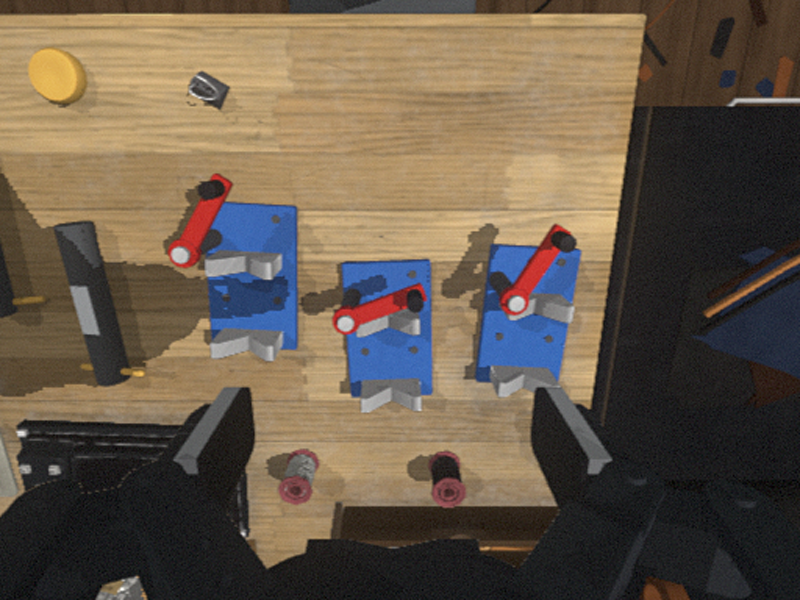

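The wrist view shows the blocks clearly at about (250,275), (388,330) and (528,315) in 800 px scale, right to left being a, b, c. The strap pivots are at (516,302), (345,322) and (183,253), with knobs at (563,240), (413,300) and (210,188).

```bash
cat >> h.py <<'E'
def blocks(im,K,P):
    m=hsv(im,(105,130,60),(122,255,255));m=cv2.morphologyEx(m,cv2.MORPH_CLOSE,np.ones((3,3)))
    out=[]
    g=cv2.dilate(m,np.ones((9,9)))
    for c in blobs(g,800):
        mm=np.zeros_like(m);cv2.drawContours(mm,[c],-1,255,-1);ys,xs=np.nonzero(mm&m)
        W=onz(np.c_[xs,ys],.01,K,P)[:,:2].astype(np.float32)
        if abs(W[:,0].mean()-.53)>.12: continue
        b=cv2.boxPoints(cv2.minAreaRect(W*1000))/1000
        e=[b[1]-b[0],b[2]-b[1]];l=max(e,key=np.linalg.norm);l=l*np.sign(l[0]);d=sorted(map(np.linalg.norm,e))
        u=l/np.linalg.norm(l);out.append((b.mean(0)+.017*u,np.arctan2(u[1],u[0]),d))
    return out
def straps(im,K,P):
    m=hsv(im,(0,180,90),(7,255,255))|hsv(im,(174,180,90),(179,255,255));out=[]
    for c in blobs(m,150):
        c=cv2.convexHull(c)
        W=onz(c[:,0],.072,K,P)[:,:2].astype(np.float32);r=cv2.boxPoints(cv2.minAreaRect(W*1000))/1000
        e=[r[1]-r[0],r[2]-r[1]];l=max(e,key=np.linalg.norm);d=sorted(map(np.linalg.norm,e))
        if d[0]>.03:continue
        out.append((r.mean(0),np.degrees(np.arctan2(l[1],l[0])),d))
    return out
E
python3 - <<'E'
from h import *
s=read_state()
im=cv2.imread("pics/w1.png");ci=camera_info("wrist");T=np.eye(4);T[:3,:3]=R.from_rotvec(s["eef_rot"]).as_matrix();T[:3,3]=s["position"];P=T@ci["mount"];K=ci["intrinsics"]
B=blocks(im,K,P)
for o,a,d in B:
    u=np.array([np.cos(a),np.sin(a)]);v=np.array([-u[1],u[0]]);print("block",o,a,d,"piv",o-.052*u-.03*v)
    # check: project support centres at y=0 V bottom & pivots
for b in straps(im,K,P):print("strap",b)
for n,p in(("pivA",(516,302)),("pivB",(345,322)),("pivC",(183,253))):print(n,onz(np.array(p)/1.5625,.074,K,P)[0])
for n,p in(("kA",(566,240)),("kB",(416,300)),("kC",(210,187))):print(n,onz(np.array(p)/1.5625,.091,K,P)[0])
E
```

```text
block [ 0.5284 -0.1076] -0.06910419 [np.float32(0.0747928), np.float32(0.12689291)] piv [ 0.4744 -0.134 ]
block [0.577  0.0105] 0.029828351 [np.float32(0.07442095), np.float32(0.126291)] piv [ 0.5259 -0.021 ]
block [0.5656 0.1293] -0.060043514 [np.float32(0.075369515), np.float32(0.12609474)] piv [0.5119 0.1025]
block [0.5243 0.153 ] -0.25723693 [np.float32(0.034388985), np.float32(0.043559402)] piv [0.4664 0.1372]
strap (array([ 0.4544, -0.1185], dtype=float32), np.float32(-37.17637), [np.float32(0.020996919), np.float32(0.07229934)])
strap (array([0.5154, 0.0024], dtype=float32), np.float32(-64.43553), [np.float32(0.020685684), np.float32(0.070571795)])
strap (array([0.4955, 0.1141], dtype=float32), np.float32(-34.256443), [np.float32(0.019050514), np.float32(0.060109198)])
pivA [0.5129 0.1043 0.074 ]
pivB [ 0.5277 -0.021   0.074 ]
pivC [ 0.4748 -0.1335  0.074 ]
kA [0.464  0.1298 0.091 ]
kB [0.5053 0.0305 0.091 ]
kC [ 0.4279 -0.1025  0.091 ]
```

Call:
play_rows:
  commands: [4,28,30,0,-1,4,28,30,0,-1,4,27,30,0,-1,3,27,30,0,-1,0,0,22,0,-1,0,0,22,0,-1,0,0,22,0,-1,0,0,0,0,1,0,0,0,0,1,0,0,0,0,1]
  newtons: 20

```text
time_s: 3.2
position: [0.4642, 0.1313, 0.0784]
eef_rot: [0.002, 3.14, 0.001]
contact_force: [0.6, 0.2, -0.3]
opening: 0.0438
gripper_force: 0.0
```

Call:
play_rows:
  commands: [0,0,0,0,1,0,0,0,0,1,0,0,0,0,1,0,0,0,0,1,0,0,0,0,1]

```text
time_s: 3.7
position: [0.4638, 0.1316, 0.0779]
eef_rot: [0.001, 3.141, 0.001]
contact_force: [-3.5, 1.5, 8.3]
opening: 0.0106
gripper_force: 20.2
```

Call:
play_rows:
  commands: [0,0,-2,0,1,2,-5,0,0,1,1,-5,0,0,1,1,-5,0,0,1,1,-6,0,0,1,0,-5,0,0,1,0,0,0,0,-1,0,0,0,0,-1,0,0,0,0,-1,0,0,0,0,-1]

```text
time_s: 4.7
position: [0.4588, 0.1051, 0.0794]
eef_rot: [0.002, 3.141, -0.0]
contact_force: [-0.1, -0.1, 0.7]
opening: 0.0681
gripper_force: 0.0
```

Call:
play_rows:
  commands: [0,0,-20,0,-1,0,0,-20,0,-1,-11,-20,0,0,-1,-11,-20,0,0,-1,-11,-20,0,0,-1,-12,-15,0,0,-1,0,0,20,0,-1,0,0,18,0,-1,0,0,0,0,1,0,0,0,0,1]

```text
time_s: 5.7
position: [0.5035, 0.03, 0.0815]
eef_rot: [-0.002, -3.141, 0.001]
contact_force: [0.1, -0.2, -0.4]
opening: 0.059
gripper_force: 0.0
```

```bash
python3 -c "
from h import *
s=read_state();print(s['position'],s['opening'])
im,K,P=grab('top')
for b in straps(im,K,P):print(b)
m=hsv(im,(0,180,90),(7,255,255))|hsv(im,(174,180,90),(179,255,255))
for c in blobs(m,20):
  r=cv2.minAreaRect(c);W=onz(cv2.boxPoints(r),.072,K,P);print(W[:,:2].round(3).tolist())
"
```

```text
[0.5035 0.03   0.0815] 0.05896436224513196
[[0.44, -0.093], [0.487, -0.127], [0.476, -0.141], [0.43, -0.107]]
```

Call:
play_rows:
  commands: [0,0,0,0,1,0,0,0,0,1,0,0,0,0,1,0,0,0,0,1,0,0,0,0,1,0,0,0,0,1]

```text
time_s: 6.35
position: [0.503, 0.0344, 0.0821]
eef_rot: [0.004, -3.141, -0.007]
contact_force: [-9.9, 24.1, 12.1]
opening: 0.0102
gripper_force: 20.7
```

Call:
play_rows:
  commands: [7,-4,0,0,1,6,-5,0,0,1,6,-5,0,0,1,5,-6,0,0,1,4,-7,0,0,1,3,-7,0,0,1,1,-8,0,0,1,0,-8,0,0,1,0,0,0,0,-1,0,0,0,0,-1]

```text
time_s: 7.35
position: [0.4719, -0.0201, 0.0815]
eef_rot: [0.003, 3.141, -0.0]
contact_force: [-0.2, 0.8, 0.8]
opening: 0.0386
gripper_force: 0.0
```

Call:
play_rows:
  commands: [0,0,0,0,-1,0,0,0,0,-1,0,0,-20,0,-1,0,0,-20,0,-1]

```text
time_s: 7.75
position: [0.4711, -0.0198, 0.1215]
eef_rot: [-0.001, -3.14, 0.001]
contact_force: [-0.3, 0.4, 0.1]
opening: 0.0852
gripper_force: 0.0
```

Call:
play_rows:
  commands: [14,-27,0,0,-1,14,-27,0,0,-1,15,-27,0,0,-1,0,0,20,0,-1,0,0,20,0,-1,0,0,0,0,1,0,0,0,0,1,0,0,0,0,1,0,0,0,0,1,0,0,0,0,1]

```text
time_s: 8.75
position: [0.4288, -0.1007, 0.0819]
eef_rot: [0.001, 3.141, 0.0]
contact_force: [-1.6, 3.7, 0.9]
opening: 0.0123
gripper_force: 2.0
```

Call:
play_rows:
  commands: [0,0,0,0,1,0,0,0,0,1,0,0,0,0,1,2,-5,0,0,1,2,-6,0,0,1,1,-6,0,0,1,1,-6,0,0,1,0,-6,0,0,1,0,0,0,0,-1,0,0,0,0,-1]

```text
time_s: 9.75
position: [0.4225, -0.1298, 0.0814]
eef_rot: [0.002, 3.141, -0.0]
contact_force: [0.5, 0.2, -0.1]
opening: 0.0382
gripper_force: 0.0
```

Call:
play_rows:
  commands: [0,0,0,0,-1,0,0,0,0,-1,0,0,-20,0,-1,0,0,-30,0,-1,-10,-30,-30,0,-1,-10,-30,-30,0,-1,-10,-30,-30,0,-1,-10,-30,-20,0,-1,-10,-30,0,0,-1,0,0,0,0,-1]

```text
time_s: 10.75
position: [0.4729, -0.2833, 0.2419]
eef_rot: [0.006, 3.14, -0.003]
contact_force: [0.1, 0.3, -0.8]
opening: 0.0852
gripper_force: 0.0
```

```bash
python3 - <<'E'
from h import *
s=read_state();print(s["position"],s["eef_rot"],s["qpos"])
im,K,P=grab("wrist","w2")
cv2.imwrite("pics/w2b.png",cv2.resize(im,(800,600),interpolation=cv2.INTER_CUBIC))
for x in blocks(im,K,P)+straps(im,K,P):print(x)
E
```

```text
[ 0.4729 -0.2833  0.2419] [ 0.0061  3.1404 -0.0034] [-0.0376  0.2305  0.5424  1.8996 -0.1351  1.0456  2.1277]
(array([ 0.5272, -0.103 ], dtype=float32), np.float32(-0.045880504), [np.float32(0.077205405), np.float32(0.12634456)])
(array([ 0.4872, -0.0772], dtype=float32), np.float32(-0.04433843), [np.float32(0.029870372), np.float32(0.04276697)])
(array([0.5759, 0.0145], dtype=float32), np.float32(0.04490232), [np.float32(0.078747824), np.float32(0.12714745)])
(array([ 0.4491, -0.1292], dtype=float32), np.float32(-1.1162257), [np.float32(0.01862047), np.float32(0.07075392)])
(array([ 0.5   , -0.0169], dtype=float32), np.float32(4.559813), [np.float32(0.018890636), np.float32(0.07195559)])
```

View pics/w2b.png

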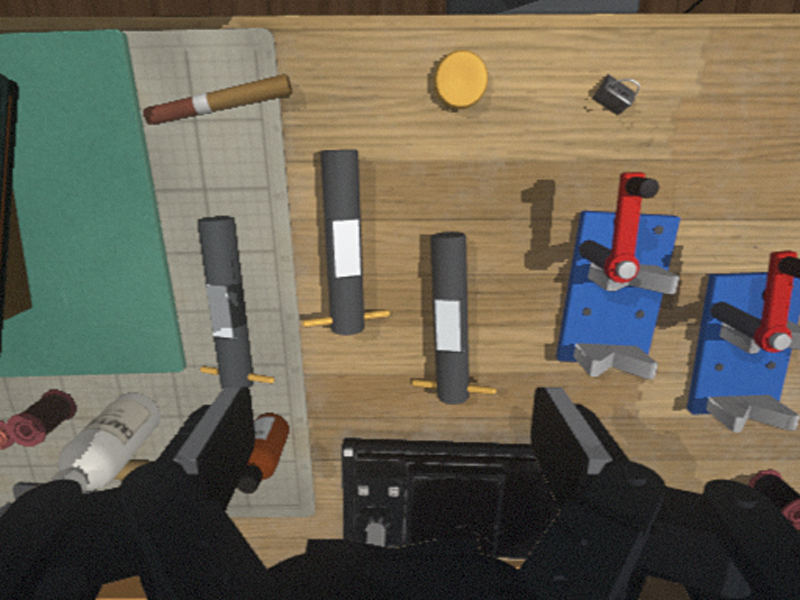

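The straps are now open. The spindles' flats are at about (345,248), (448,325) and (225,310), and their pins at about (347,318), (453,387) and (237,375), each slightly tilted. The brown bottle is at (265,450), beyond the mat spindle's pin.

```bash
cat >> h.py <<'E'
def spindles(im,K,P,show=None,rowmax=245):
    h=cv2.cvtColor(im,cv2.COLOR_BGR2HSV)
    dark=((h[...,2]<105)&(h[...,1]<70)).astype(np.uint8)*255; white=((h[...,2]>190)&(h[...,1]<30)).astype(np.uint8)*255
    br=cv2.inRange(h,(14,150,130),(24,255,255))
    out=[]
    for f in blobs(white,120):
        r=cv2.minAreaRect(f);mn,mx=sorted(r[1])
        if not 1.5<mx/max(mn,1)<3.6 or r[0][1]>rowmax or cv2.contourArea(f)<.75*mn*mx:continue
        zt=.003 if onz(r[0],.02,K,P)[0,1]<-.36 else 0
        fc=onz(r[0],.0235+zt,K,P)[0,:2]
        b=cv2.boxPoints(r);e=[b[1]-b[0],b[2]-b[1]];l=max(e,key=np.linalg.norm)/2
        q=onz([r[0]-l,r[0]+l],.0235+zt,K,P)[:,:2];u=q[1]-q[0];u/=np.linalg.norm(u);u*=np.sign(u[0]);v=np.array([-u[1],u[0]])
        # dark edges: body pixels on axis plane, in a box about the flat
        ys,xs=np.nonzero(dark);W=onz(np.c_[xs,ys],.014+zt,K,P)[:,:2]-fc
        a,c=W@u,W@v;k=(abs(a)<.062)&(abs(a)>.026)&(abs(c)<.024)
        mids=[]
        for t in np.arange(-.062,.062,.004):
            j=k&(abs(a-t)<.002)
            if j.sum()>8:
                lo,hi=np.percentile(c[j],[2,98])
                if .022<hi-lo<.034:mids.append((t,(lo+hi)/2))
        mids=np.array(mids);s,i0=np.polyfit(mids[:,0],mids[:,1],1) if len(mids)>3 else (0,0)
        o=fc+v*i0;u=u+s*v;u/=np.linalg.norm(u)
        pin=None
        ys,xs=np.nonzero(br);W=onz(np.c_[xs,ys],.017+zt,K,P)[:,:2]-o
        a,c=W@u,W@np.array([-u[1],u[0]]);k=(abs(abs(a)-.06)<.02)&(abs(c)<.05)
        if k.sum()>5:pin=(a[k].mean(),c[k].min(),c[k].max(),np.polyfit(c[k],a[k],1)[0])
        out.append(dict(o=o,yaw=np.degrees(np.arctan2(u[1],u[0])),off=float(i0),n=len(mids),pin=pin and np.round(pin,4).tolist()))
    return out
E
python3 - <<'E'
from h import *
s=read_state()
im=cv2.imread("pics/w2.png");ci=camera_info("wrist");T=np.eye(4);T[:3,:3]=R.from_rotvec(s["eef_rot"]).as_matrix();T[:3,3]=s["position"];P=T@ci["mount"];K=ci["intrinsics"]
for x in spindles(im,K,P):print(x)
im,K,P=grab("top")
for x in spindles(im,K,P):print(x)
for p in((248,465),(272,420)):pass
E
```

```text
{'o': array([ 0.4697, -0.3196]), 'yaw': np.float64(0.6769817252358517), 'off': -0.003311224677378767, 'n': 19, 'pin': [0.0595, -0.0353, 0.0351, -0.1158]}
{'o': array([ 0.5331, -0.2336]), 'yaw': np.float64(3.533614765255072), 'off': 0.0038089530140247457, 'n': 19, 'pin': [0.0592, -0.034, 0.035, 0.1794]}
{'o': array([0.8531, 0.1074]), 'yaw': np.float64(87.96442217175169), 'off': 0.0, 'n': 0, 'pin': None}
```

Call:
play_rows:
  commands: [1,-12,0,-1,-0.4,1,-12,0,0,-0.4,1,-12,0,0,-0.4,0,0,40,0,-0.4,0,0,40,0,-0.4,0,0,40,0,-0.4,0,0,40,0,-0.4,0,0,30,0,-0.4,0,0,0,0,-0.4]
  newtons: 60

```text
time_s: 11.75
position: [0.4674, -0.3149, 0.0479]
eef_rot: [0.025, -3.136, -0.004]
contact_force: [0.4, -0.0, 0.9]
opening: 0.0597
gripper_force: 0.0
```

Call:
play_rows:
  commands: [-2,-5,20,0,-0.4,0,0,20,0,-0.4,0,0,3,0,-0.4,0,0,0,0,-0.4,0,0,0,0,1,0,0,0,0,1,0,0,0,0,1,0,0,0,0,1,0,0,0,0,1]

```text
time_s: 12.65
position: [0.4723, -0.321, 0.0097]
eef_rot: [-0.026, 3.14, -0.0]
contact_force: [-2.4, 2.1, 13.8]
opening: 0.0257
gripper_force: 58.3
```

Call:
play_rows:
  commands: [0,0,0,0,1,0,0,0,0,1,0,0,-20,0,1,0,0,-40,0,1,0,0,-40,0,1,0,0,-40,0,1,0,0,0,0,1]

```text
time_s: 13.35
position: [0.4737, -0.3223, 0.1536]
eef_rot: [-0.025, 3.134, -0.004]
contact_force: [-0.2, -0.4, -2.7]
opening: 0.0257
gripper_force: 61.1
```

Call:
play_rows:
  commands: [0,0,0,4.3,1,-5,35,0,0,1,-5,35,0,0,1,-5,35,0,0,1,-5,35,0,0,1,-5,35,0,0,1,-5,35,0,0,1,-5,35,0,0,1,-5,35,0,0,1,-5,35,0,0,1]

```text
time_s: 14.35
position: [0.5348, -0.0075, 0.1481]
eef_rot: [-0.092, -3.14, -0.0]
contact_force: [0.1, 0.3, -2.9]
opening: 0.0256
gripper_force: 61.1
```

Call:
play_rows:
  commands: [-5,35,0,0,1,-5,35,0,0,1,-5,35,0,0,1,-6,35,0,0,1,0,0,0,0,1,0,0,0,0,1]

```text
time_s: 14.95
position: [0.5637, 0.1301, 0.1477]
eef_rot: [-0.089, -3.139, 0.001]
contact_force: [0.1, -0.8, -2.3]
opening: 0.0253
gripper_force: 61.1
```

```bash
python3 - <<'E'
from h import *
s=read_state();M=R.from_rotvec(s["eef_rot"]).as_matrix();print(s["position"],s["opening"],s["gripper_force"],np.degrees(np.arctan2(-M[1,0],-M[0,0])))
im,K,P=grab("wrist","w3")
cv2.imwrite("pics/w3b.png",cv2.resize(im,(800,600),interpolation=cv2.INTER_CUBIC))
for x in blocks(im,K,P)+straps(im,K,P):print(x)
E
```

```text
[0.5637 0.1301 0.1477] 0.02533798780643939 61.123597640544176 -3.260041607662054
(array([ 0.5421, -0.084 ], dtype=float32), np.float32(-0.05824587), [np.float32(0.047761105), np.float32(0.09924693)])
(array([0.5764, 0.0181], dtype=float32), np.float32(0.033135843), [np.float32(0.07646541), np.float32(0.1261852)])
(array([0.5872, 0.0991], dtype=float32), np.float32(-0.06478686), [np.float32(0.0030532258), np.float32(0.074914984)])
(array([0.5642, 0.14  ], dtype=float32), np.float32(-0.057266463), [np.float32(0.06796713), np.float32(0.1256237)])
(array([ 0.5001, -0.0167], dtype=float32), np.float32(5.6566415), [np.float32(0.018802647), np.float32(0.07076953)])
(array([0.4852, 0.1075], dtype=float32), np.float32(-0.018756256), [np.float32(0.014741139), np.float32(0.071328916)])
```

View pics/w3b.png

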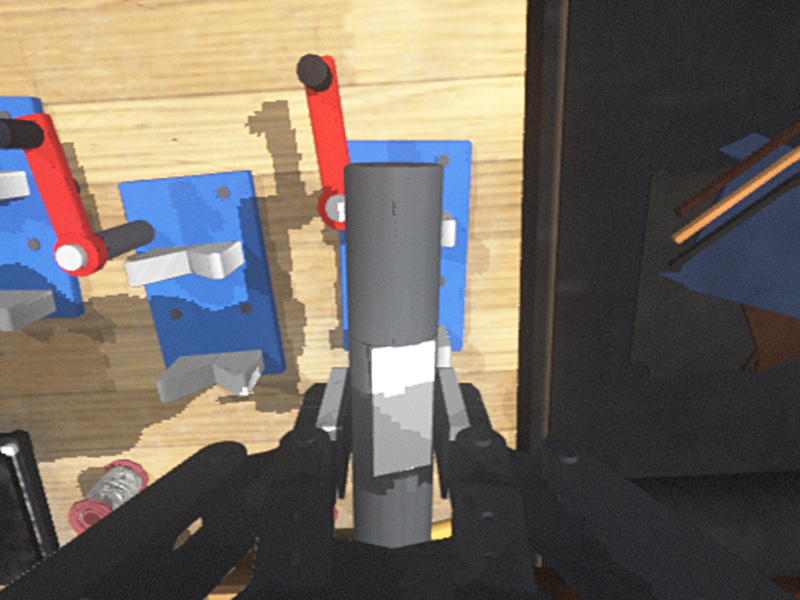

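The spindle is held squarely: flat at x 370–435, rows 343–475. Block A lies under it, with its right edge running from (470,141) to (462,350).

```bash
python3 - <<'E'
from h import *
s=read_state();M=R.from_rotvec(s["eef_rot"]).as_matrix();print(s["position"],s["joint_vel"])
im,K,P=grab("wrist")
print(blocks(im,K,P)[1:])
z=.01
e=onz(np.array([(471,141),(462.5,350),(348,141)])/1.5625,z,K,P);print("right edge/near-left",e[:,:2])
u=e[1]-e[0];u=u[:2]/np.linalg.norm(u[:2]);v=np.array([-u[1],u[0]]);print("yaw",np.arctan2(u[1],u[0]),"origin A",e[0,:2]+.081*u-.038*v)
zf=s["position"][2]+.004+.0095
f=onz(np.array([(370,346),(435,340),(432,464),(373,476)])/1.5625,zf,K,P);print("flat",f.mean(0)[:2],f[:,:2], (f.mean(0)-s["position"]))
print("endx",onz(np.array([(395,163)])/1.5625,zf,K,P))
E
```

```text
[0.5638 0.129  0.1479] [ 0.0157 -0.0088  0.0128  0.0071  0.0009  0.0013  0.0001]
[(array([0.5764, 0.0181], dtype=float32), np.float32(0.03479343), [np.float32(0.076494694), np.float32(0.12630016)]), (array([0.5644, 0.1399], dtype=float32), np.float32(-0.056598116), [np.float32(0.06804601), np.float32(0.1258361)])]
right edge/near-left [[0.4869 0.1777]
 [0.6132 0.1711]
 [0.4828 0.1094]]
yaw -0.05238534553710113 origin A [0.5658 0.1355]
flat [0.563  0.1324] [[0.5414 0.124 ]
 [0.5406 0.1431]
 [0.5833 0.1408]
 [0.5868 0.1216]] [-0.0007  0.0034  0.0135]
endx [[0.4902 0.1344 0.1614]]
```

Call:
play_rows:
  commands: [-3,7,0,0,1,0,0,25,0,1,0,0,25,0,1,0,0,25,0,1,0,0,15,0,1,0,0,8,0,1,0,0,0,0,1,0,0,0,0,1]

```text
time_s: 15.85
position: [0.5682, 0.1363, 0.051]
eef_rot: [0.093, 3.139, 0.0]
contact_force: [0.7, 0.5, -3.3]
opening: 0.0259
gripper_force: 61.1
```

Call:
play_rows:
  commands: [1,0,3,0,1,0,0,3,0,1,0,0,2,0,1,0,0,1,0,1,0,0,0,0,1,0,0,0,0,1]

```text
time_s: 16.45
position: [0.5667, 0.1364, 0.0413]
eef_rot: [-0.092, -3.14, 0.0]
contact_force: [-0.3, 0.1, -1.9]
opening: 0.0255
gripper_force: 61.1
```

Call:
play_rows:
  commands: [0,0,1,0,1,0,0,0,0,1,0,0,0,0,-0.4,0,0,0,0,-0.4,0,0,0,0,-0.4,0,0,0,0,-0.4,0,0,-25,0,-0.4,0,0,-35,0,-0.4,0,0,-40,0,-0.4,0,0,0,0,-1]

```text
time_s: 17.45
position: [0.5691, 0.1369, 0.1451]
eef_rot: [0.093, 3.134, 0.005]
contact_force: [0.2, -1.1, 0.5]
opening: 0.0727
gripper_force: 0.0
```

```bash
cat >> h.py <<'E'
def heading(s):
    M=R.from_rotvec(s["eef_rot"]).as_matrix();return np.degrees(np.arctan2(-M[1,0],-M[0,0]))
def tip(s,dX,dY):  # world mm -> tool dx,dy
    M=R.from_rotvec(s["eef_rot"]).as_matrix();return (M.T@np.array([dX,dY,0]))[:2]
E
python3 - <<'E'
from h import *
s=read_state();print(s["position"],s["contact_force"],heading(s))
im,K,P=grab("wrist","w4")
cv2.imwrite("pics/w4b.png",cv2.resize(im,(800,600),interpolation=cv2.INTER_CUBIC))
E
```

```text
[0.5691 0.1369 0.1451] [ 0.2266 -1.0519  0.4787] -3.382007653251105
```

View pics/w4b.png

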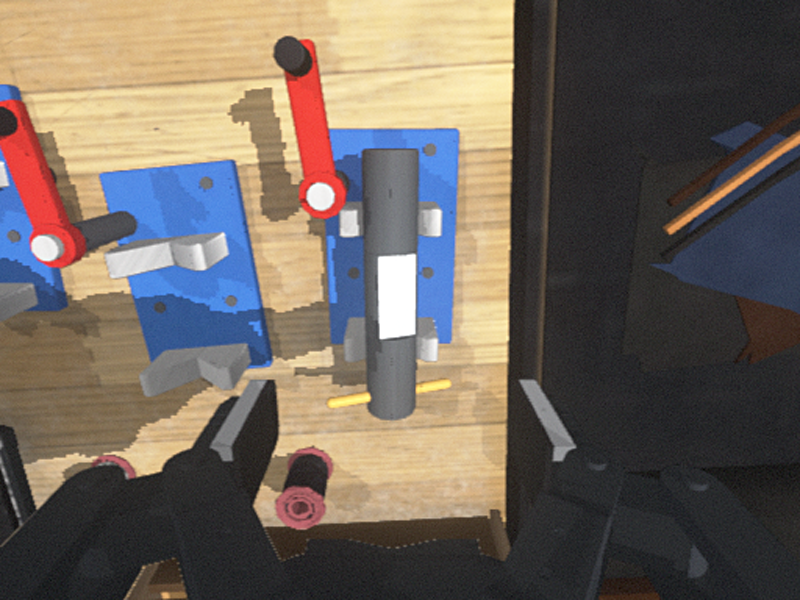

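The spindle is seated in A, with its flat at (396,296). The left (-y) pin end at (335,403) is the high one.

```bash
python3 - <<'E'
from h import *
s=read_state()
im,K,P=grab("wrist")
for b in blocks(im,K,P):print(b)
f=onz(np.array([(378,255),(415,253),(415,335),(378,339)])/1.5625,.0545,K,P);print("flat",f.mean(0),f[:,:2])
e=onz(np.array([(391,149)])/1.5625,.05,K,P);print("plain end",e)
p=onz(np.array([(332,404),(450,384)])/1.5625,.045,K,P);print("pin ends",p)
u=np.array([np.cos(-.057),np.sin(-.057)]);v=np.array([-u[1],u[0]])
edge=onz(np.array([(458,128),(450,342),(329,129)])/1.5625,.01,K,P)[:,:2];print(edge, edge[0]+.081*u-.038*v)
print(tip(s,1000,0),tip(s,0,1000))
E
```

```text
(array([ 0.5502, -0.0793], dtype=float32), np.float32(0.19957514), [np.float32(0.03550729), np.float32(0.088536546)])
(array([0.5765, 0.0183], dtype=float32), np.float32(0.033357218), [np.float32(0.076667584), np.float32(0.12645991)])
(array([0.586 , 0.1083], dtype=float32), np.float32(-0.055783242), [np.float32(0.020716548), np.float32(0.07877307)])
(array([0.5646, 0.1398], dtype=float32), np.float32(-0.044882372), [np.float32(0.0699611), np.float32(0.1264159)])
flat [0.5639 0.1398 0.0545] [[0.5418 0.1319]
 [0.5419 0.1501]
 [0.5854 0.1482]
 [0.5865 0.1289]]
plain end [[0.4926 0.1413 0.05  ]]
pin ends [[0.6287 0.0995 0.045 ]
 [0.6201 0.1667 0.045 ]]
[[0.4846 0.1782]
 [0.61   0.171 ]
 [0.4809 0.1085]] [0.5633 0.1356]
[-998.2792   58.507 ] [ 58.5151 998.2845]
```

Call:
play_rows:
  commands: [-19,-12,0,0,1,-18,-11,0,0,1,-18,-11,0,0,1,0,0,20,0,1,0,0,20,0,1,0,0,20,0,1,0,0,0,0,1,0,0,0,0,1,0,0,0,0,1]

```text
time_s: 18.45
position: [0.6199, 0.0992, 0.0809]
eef_rot: [0.092, 3.14, 0.0]
contact_force: [1.2, -0.5, 0.7]
opening: -0.0
gripper_force: 0.0
```

Call:
play_rows:
  commands: [0,0,10,0,1,0,0,10,0,1,0,0,5,0,1,0,0,5,0,1,0,0,2,0,1,0,0,2,0,1,0,0,1,0,1,0,0,0,0,1,0,0,0,0,1]

```text
time_s: 19.35
position: [0.6196, 0.0994, 0.0455]
eef_rot: [0.092, 3.14, 0.0]
contact_force: [0.6, -0.4, -0.1]
opening: 0.0002
gripper_force: 0.1
```

Call:
play_rows:
  commands: [0,0,-35,0,1,0,0,-35,0,1,18,11,-30,0,1,18,11,0,0,1,18,11,0,0,1,0,0,0,0,1]

```text
time_s: 19.95
position: [0.5658, 0.1374, 0.1456]
eef_rot: [-0.088, -3.14, -0.002]
contact_force: [-0.2, 0.1, 0.2]
opening: -0.0005
gripper_force: 0.0
```

```bash
cat >> h.py <<'E'
def seated(im,K,P,o,yaw):
    """spindle seated in block at o,yaw: flat centre & pin ends in block frame, roll estimates"""
    u=np.array([np.cos(yaw),np.sin(yaw)]);v=np.array([-u[1],u[0]]);B=np.c_[u,v]
    h=cv2.cvtColor(im,cv2.COLOR_BGR2HSV)
    ys,xs=np.nonzero(cv2.inRange(h,(0,0,150),(179,40,255)));W=(onz(np.c_[xs,ys],.055,K,P)[:,:2]-o)@B
    k=(abs(W[:,0])<.035)&(abs(W[:,1])<.016);m=np.zeros(im.shape[:2],np.uint8);m[ys[k],xs[k]]=255
    c=max(blobs(m),key=cv2.contourArea);r=cv2.minAreaRect(c)
    q=(onz(np.r_[[r[0]],cv2.boxPoints(r)],.055,K,P)[:,:2]-o)@B;print("flat",q[0],"ext",q[1:].ptp(0) if hasattr(q,'ptp') else np.ptp(q[1:],0))
    br=cv2.inRange(h,(12,130,110),(26,255,255));ys,xs=np.nonzero(br);W=(onz(np.c_[xs,ys],.045,K,P)[:,:2]-o)@B
    k=(abs(W[:,0]-.06)<.02)&(abs(W[:,1])<.05);px=np.c_[xs,ys][k];W=W[k]
    for sg in(-1,1):
        t=W[:,1]*sg;print("pin side",sg,"end",(t.max() if len(t) else None),end=" ")
        j=(t>.018);  # mean along-groove position -> height: higher shows farther
        print("n",j.sum(),"x",W[j,0].mean())
    # height from ray meeting the plane block-x = pin x : intersect
    ox,d=ray(px,K,P);oo=np.r_[(ox[:2]-o)@B,ox[2]];dd=np.c_[d[:,:2]@B,d[:,2]]
    return oo,dd
def pinroll(oo,dd,xp):
    t=(xp-oo[0])/dd[:,0];y=oo[1]+t*dd[:,1];z=oo[2]+t*dd[:,2]
    k=abs(y)>.016
    s,i=np.polyfit(y[k],z[k],1);return s,i
E
python3 - <<'E'
from h import *
s=read_state();print(s["position"])
im,K,P=grab("wrist","w5")
oo,dd=seated(im,K,P,np.array([.5645,.1358]),-.056)
for xp in(.056,.059,.062):print(pinroll(oo,dd,xp))
E
```

```text
[0.5658 0.1374 0.1456]
flat [0.0007 0.0001] ext [0.044  0.0206]
pin side -1 end 0.03537068340476412 n 48 x 0.059258860548254154
pin side 1 end 0.03787683786543382 n 35 x 0.06285008159800169
(np.float64(0.1004152587390424), np.float64(0.053667010482733056))
(np.float64(0.10041525873904263), np.float64(0.048387971643829686))
(np.float64(0.10041525873904227), np.float64(0.04310893280492624))
```

Call:
play_rows:
  commands: [-19,10,0,0,1,-19,10,0,0,1,-19,10,0,0,1,0,0,25,0,1,0,0,25,0,1,0,0,25,0,1,0,0,10,0,1,0,0,0,0,1,0,0,0,0,1,0,0,0,0,1]

```text
time_s: 21.0
position: [0.6271, 0.162, 0.0616]
eef_rot: [0.092, 3.139, 0.001]
contact_force: [0.2, -0.3, 0.4]
opening: 0.0002
gripper_force: 0.0
```

Call:
play_rows:
  commands: [0,0,5,0,1,0,0,4,0,1,0,0,2,0,1,0,0,2,0,1,0,0,0,0,1,0,0,0,0,1,0,0,0,0,1]

```text
time_s: 21.7
position: [0.6262, 0.1618, 0.0473]
eef_rot: [-0.092, -3.14, 0.0]
contact_force: [0.4, 0.1, 0.6]
opening: 0.0
gripper_force: 0.0
```

Call:
play_rows:
  commands: [0,0,-35,0,1,0,0,-35,0,1,19,-10,-28,0,1,19,-10,0,0,1,19,-10,0,0,-1,0,0,0,0,-1,0,0,0,0,-1]

```text
time_s: 22.4
position: [0.5678, 0.1355, 0.1457]
eef_rot: [0.092, 3.14, 0.001]
contact_force: [0.4, 0.2, 1.0]
opening: 0.0434
gripper_force: 0.0
```

```bash
python3 - <<'E'
from h import *
s=read_state();print(s["position"])
im,K,P=grab("wrist","w6")
oo,dd=seated(im,K,P,np.array([.5645,.1358]),-.056)
for xp in(.059,):print(pinroll(oo,dd,xp))
print(tip(s,-30,0),straps(im,K,P))
cv2.imwrite("pics/w6b.png",cv2.resize(im[60:300,150:350],None,fx=2.5,fy=2.5,interpolation=cv2.INTER_CUBIC))
E
```

```text
[0.5678 0.1355 0.1457]
flat [0.0005 0.0015] ext [0.0438 0.0205]
pin side -1 end 0.03570873405704089 n 76 x 0.06158561563192494
pin side 1 end 0.03747339223664835 n 79 x 0.06023714504405484
(np.float64(-0.0440940415850132), np.float64(0.04834516625410887))
[29.9486 -1.7549] [(array([ 0.5003, -0.0164], dtype=float32), np.float32(5.006038), [np.float32(0.019442344), np.float32(0.071281776)]), (array([0.4852, 0.11  ], dtype=float32), np.float32(-0.7436119), [np.float32(0.02040678), np.float32(0.0711014)])]
```

View pics/w6b.png

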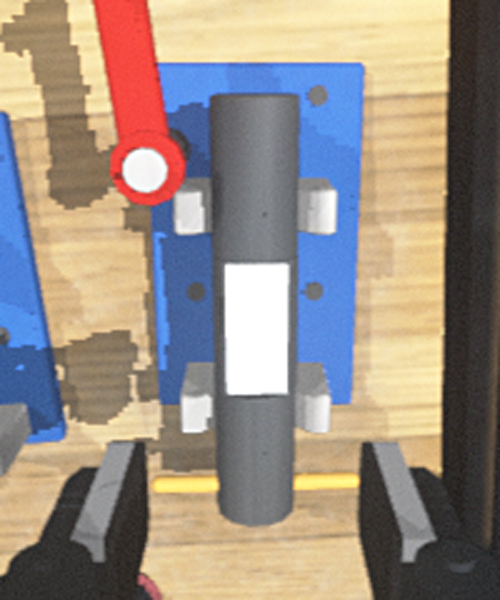

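Call:
play_rows:
  commands: [27,-8,0,0,-1,27,-8,0,0,-1,27,-8,0,0,-1,28,-8,0,0,-1,0,0,25,0,-1,0,0,25,0,-1,0,0,14,0,-1,0,0,0,0,-1,0,0,0,0,-1]
  newtons: 20

```text
time_s: 23.35
position: [0.4574, 0.1098, 0.0814]
eef_rot: [-0.092, -3.14, 0.001]
contact_force: [0.3, -0.1, 0.8]
opening: 0.0855
gripper_force: 0.0
```

Call:
play_rows:
  commands: [0,0,0,0,1,0,0,0,0,1,0,0,0,0,1,0,0,0,0,1,0,0,0,0,1,0,0,0,0,1,0,0,0,0,1,0,0,0,0,1]

```text
time_s: 24.15
position: [0.4568, 0.1097, 0.0814]
eef_rot: [-0.092, -3.14, -0.0]
contact_force: [-2.1, -1.3, 6.3]
opening: 0.0109
gripper_force: 19.7
```

Call:
play_rows:
  commands: [0,9,0,0,1,-2,9,0,0,1,-3,8,0,0,1,-4,8,0,0,1,-6,7,0,0,1,-7,6,0,0,1,-7,4,0,0,1,-8,3,0,0,1,-8,2,0,0,1,-9,1,0,0,1]

```text
time_s: 25.15
position: [0.5147, 0.1633, 0.0812]
eef_rot: [-0.092, -3.14, 0.0]
contact_force: [-3.6, -6.4, 2.6]
opening: 0.0106
gripper_force: 20.0
```

Call:
play_rows:
  commands: [-1,0,0,0,1,-1,0,0,0,1,-1,0,0,0,1,0,0,0,0,1,0,0,0,0,1]

```text
time_s: 25.65
position: [0.5158, 0.1632, 0.081]
eef_rot: [-0.092, -3.137, 0.001]
contact_force: [-12.0, -1.1, 9.4]
opening: 0.0105
gripper_force: 20.5
```

Call:
play_rows:
  commands: [0,0,0,0,-1,0,0,0,0,-1,0,0,0,0,-1,0,0,0,0,-1,0,0,-30,0,-1,0,0,-40,0,-1,0,0,-40,-6.9,-1,4,-34,-4,0,-1,4,-34,-4,0,-1,4,-34,-4,0,-1]

```text
time_s: 26.65
position: [0.5114, 0.0598, 0.2039]
eef_rot: [-0.098, 3.139, 0.001]
contact_force: [-0.4, 0.2, 0.2]
opening: 0.0854
gripper_force: 0.0
```

Call:
play_rows:
  commands: [4,-34,-4,0,-1,4,-34,-4,0,-1,4,-34,-4,0,-1,4,-34,-4,0,-1,4,-34,-4,0,-1,4,-34,0,0,-1,4,-34,0,0,-1,4,-25,0,0,-1,0,0,0,0,-1,0,0,0,0,-1]

```text
time_s: 27.65
position: [0.4957, -0.2039, 0.2233]
eef_rot: [0.095, -3.14, 0.0]
contact_force: [0.5, 1.0, 0.5]
opening: 0.0853
gripper_force: 0.0
```

```bash
python3 - <<'E'
from h import *
s=read_state();print(s["position"],heading(s),s["qpos"])
im,K,P=grab("wrist","w7")
cv2.imwrite("pics/w7b.png",cv2.resize(im,(800,600),interpolation=cv2.INTER_CUBIC))
for x in spindles(im,K,P):
    print(x);d=(x["o"]-s["position"][:2])*1000;print(tip(s,*d))
for x in blocks(im,K,P)+straps(im,K,P):print(x)
E
```

```text
[ 0.4957 -0.2039  0.2233] 3.4759785937839327 [-0.2704  0.235   0.6358  1.9544 -0.1646  1.0031  2.0727]
{'o': array([ 0.534 , -0.2364]), 'yaw': np.float64(3.3257109693712064), 'off': 0.003209805446709476, 'n': 19, 'pin': [0.0597, -0.0322, 0.034, 0.1686]}
[-36.2772 -34.7972]
(array([ 0.5274, -0.1024], dtype=float32), np.float32(-0.05140387), [np.float32(0.07614498), np.float32(0.12586625)])
(array([ 0.4714, -0.0662], dtype=float32), np.float32(1.513813), [np.float32(0.04330019), np.float32(0.043928646)])
(array([0.576 , 0.0152], dtype=float32), np.float32(0.041471187), [np.float32(0.07754484), np.float32(0.12560119)])
(array([0.5343, 0.0423], dtype=float32), np.float32(0.059182063), [np.float32(0.021916779), np.float32(0.043460343)])
(array([0.5639, 0.105 ], dtype=float32), np.float32(0.3131446), [np.float32(0.049351223), np.float32(0.12513736)])
(array([ 0.4548, -0.1282], dtype=float32), np.float32(-3.241138), [np.float32(0.020663884), np.float32(0.05896908)])
(array([ 0.5031, -0.0169], dtype=float32), np.float32(3.8865917), [np.float32(0.01882963), np.float32(0.06688456)])
```

View pics/w7b.png

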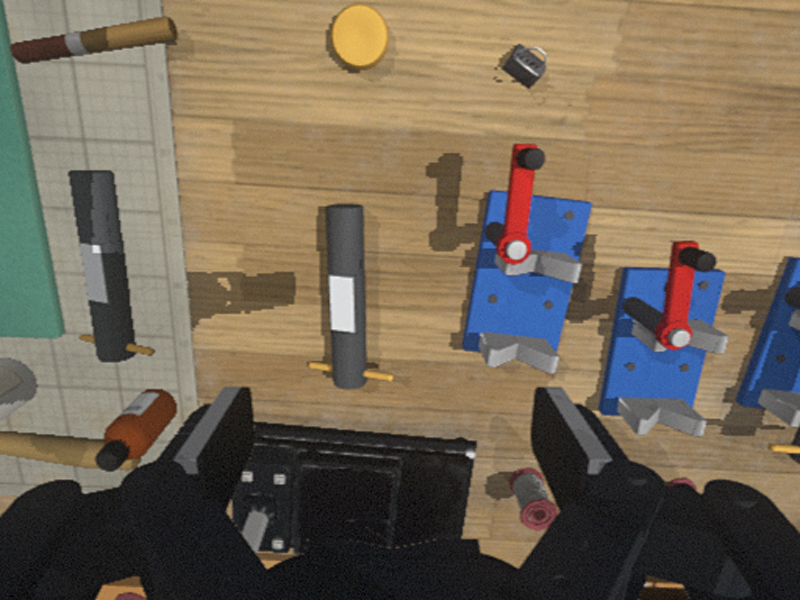

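S1 is still at (342,303), its pin at (350,372) has the right (+y) end high, and nothing is in the way.

Call:
play_rows:
  commands: [-12,-12,20,0,-0.4,-12,-12,40,0,-0.4,-12,-11,40,0,-0.4,0,0,40,0,-0.4,0,0,30,0,-0.4,0,0,0,0,-0.4,0,0,0,0,-0.4]
  newtons: 60

```text
time_s: 28.4
position: [0.5341, -0.2358, 0.0538]
eef_rot: [0.098, -3.139, -0.0]
contact_force: [1.3, -0.6, 1.3]
opening: 0.0598
gripper_force: 0.0
```

Call:
play_rows:
  commands: [0,0,25,0,-0.4,0,0,19,0,-0.4,0,0,0,0,-0.4,0,0,0,0,1,0,0,0,0,1,0,0,0,0,1,0,0,0,0,1,0,0,0,0,1,0,0,0,0,1,0,0,0,0,1]

```text
time_s: 29.4
position: [0.5349, -0.2366, 0.0113]
eef_rot: [-0.097, 3.138, -0.0]
contact_force: [-3.6, 1.8, 16.4]
opening: 0.0259
gripper_force: 58.2
```

Call:
play_rows:
  commands: [0,0,-20,0,1,0,0,-40,0,1,0,0,-40,0,1,0,0,-40,0,1,0,0,0,0,1]

```text
time_s: 29.9
position: [0.5362, -0.2376, 0.1551]
eef_rot: [-0.096, 3.132, -0.003]
contact_force: [0.5, -0.7, -3.2]
opening: 0.0259
gripper_force: 61.1
```

Call:
play_rows:
  commands: [0,0,0,1.5,1,-6,32,0,0,1,-6,32,0,0,1,-6,32,0,0,1,-6,32,0,0,1,-6,32,0,0,1,-6,32,0,0,1,-6,32,0,0,1,-6,30,0,0,1,0,0,0,0,1]

```text
time_s: 30.9
position: [0.5725, 0.024, 0.1478]
eef_rot: [0.063, -3.139, -0.001]
contact_force: [0.6, -0.5, -2.6]
opening: 0.0257
gripper_force: 61.0
```

Call:
play_rows:
  commands: [0,0,0,0,1]

```text
time_s: 31.0
position: [0.572, 0.0197, 0.1481]
eef_rot: [0.057, -3.139, 0.001]
contact_force: [-0.2, -0.3, -2.9]
opening: 0.0256
gripper_force: 61.1
```

```bash
python3 - <<'E'
from h import *
s=read_state();p=s["position"];print(p,heading(s),s["opening"],s["gripper_force"])
im,K,P=grab("wrist","w8")
for b in blocks(im,K,P):print(b)
# held flat, in TCP-relative tool coordinates
h=cv2.cvtColor(im,cv2.COLOR_BGR2HSV)
m=cv2.inRange(h,(0,0,120),(179,40,255));z=p[2]+.0125
ys,xs=np.nonzero(m);W=onz(np.c_[xs,ys],z,K,P);k=np.hypot(*(W[:,:2]-p[:2]).T)<.03
m2=np.zeros_like(m);m2[ys[k],xs[k]]=255;c=max(blobs(m2),key=cv2.contourArea);r=cv2.minAreaRect(c);print(r,onz(r[0],z,K,P)[0],np.ptp(onz(cv2.boxPoints(r),z,K,P),0))
cv2.imwrite("pics/w8b.png",im)
E
```

```text
[0.572  0.0197 0.1481] 2.076803523287335 0.025562958810167652 61.05190426111221
(array([ 0.528 , -0.1009], dtype=float32), np.float32(-0.05526071), [np.float32(0.076170795), np.float32(0.12660888)])
(array([ 0.602 , -0.0131], dtype=float32), np.float32(0.038918927), [np.float32(0.012519076), np.float32(0.07654652)])
(array([0.5765, 0.0201], dtype=float32), np.float32(0.034859583), [np.float32(0.068666756), np.float32(0.12505765)])
(array([0.5644, 0.1352], dtype=float32), np.float32(-0.06305749), [np.float32(0.076330714), np.float32(0.12674181)])
((244.0, 260.0), (86.0, 40.0), 90.0) [0.5707 0.0165 0.1606] [0.0477 0.0206 0.    ]
```

Call:
play_rows:
  commands: [-6,-1,0,0,1,0,0,25,0,1,0,0,25,0,1,0,0,25,0,1,0,0,17,0,1,0,0,8,0,1,0,0,0,0,1,0,0,0,0,1]

```text
time_s: 31.85
position: [0.5793, 0.0178, 0.0499]
eef_rot: [-0.055, 3.14, -0.0]
contact_force: [0.9, -0.1, -3.2]
opening: 0.0254
gripper_force: 61.0
```

Call:
play_rows:
  commands: [0,0,2,0,1,0,0,2,0,1,0,0,1,0,1,0,0,0,0,1,0,0,0,0,1]

```text
time_s: 32.35
position: [0.5788, 0.0184, 0.0444]
eef_rot: [-0.056, 3.141, -0.0]
contact_force: [-0.1, 0.6, -2.8]
opening: 0.0254
gripper_force: 61.1
```

Call:
play_rows:
  commands: [0,0,1,0,1,0,0,1,0,1,0,0,1,0,1,0,0,0,0,1,0,0,0,0,-0.4,0,0,0,0,-0.4,0,0,0,0,-0.4,0,0,0,0,-0.4]

```text
time_s: 33.15
position: [0.5788, 0.0185, 0.0412]
eef_rot: [0.056, -3.141, -0.0]
contact_force: [-0.5, 0.2, 0.1]
opening: 0.0597
gripper_force: 0.0
```

Call:
play_rows:
  commands: [0,0,-25,0,-0.4,0,0,-35,0,-0.4,0,0,-40,0,-0.4,0,0,0,0,1,0,0,0,0,1,0,0,0,0,1]

```text
time_s: 33.75
position: [0.5783, 0.0186, 0.1406]
eef_rot: [0.057, -3.14, 0.0]
contact_force: [1.2, 0.7, -0.5]
opening: 0.0163
gripper_force: 0.0
```

```bash
python3 - <<'E'
from h import *
s=read_state();p=s["position"];print(p,heading(s))
im,K,P=grab("wrist","w9")
for b in blocks(im,K,P):print(b)
oo,dd=seated(im,K,P,np.array([.5765,.0175]),.035)
print(pinroll(oo,dd,.059))
d=np.array([.5765,.0175])+.06*np.array([1,.035])
for sg in(-1,1):print(sg,tip(s,*((d+sg*.032*np.array([-.035,1])-p[:2])*1000)))
E
```

```text
[0.5783 0.0186 0.1406] 2.0666007511467233
(array([ 0.528 , -0.1007], dtype=float32), np.float32(-0.0568159), [np.float32(0.0766975), np.float32(0.12651676)])
(array([ 0.601 , -0.0091], dtype=float32), np.float32(0.034469396), [np.float32(0.020794574), np.float32(0.07764678)])
(array([0.5768, 0.0202], dtype=float32), np.float32(0.03467993), [np.float32(0.06869206), np.float32(0.12609085)])
(array([0.5644, 0.1353], dtype=float32), np.float32(-0.058767363), [np.float32(0.07621142), np.float32(0.12650913)])
flat [ 0.0018 -0.0038] ext [0.0441 0.0186]
pin side -1 end -0.011879370711937459 n 0 x nan
pin side 1 end 0.015459392426552497 n 0 x nanh.py:91: RuntimeWarning: Mean of empty slice.
  print("n",j.sum(),"x",W[j,0].mean())
  ret = ret.dtype.type(ret / rcount)
Traceback (most recent call last):
  File "h.py", line 98, in pinroll
    s,i=np.polyfit(y[k],z[k],1);return s,i
        ~~~~~~~~~~^^^^^^^^^^^^^
TypeError: expected non-empty vector for x
```

Call:
play_rows:
  commands: [-20,10,0,0,1,-19,10,0,0,1,-19,11,0,0,1,0,0,25,0,1,0,0,25,0,1,0,0,20,0,1,0,0,0,0,1,0,0,0,0,1]

```text
time_s: 34.6
position: [0.6353, 0.051, 0.0709]
eef_rot: [0.055, -3.14, 0.001]
contact_force: [1.1, -0.7, 0.3]
opening: -0.0002
gripper_force: 0.0
```

Call:
play_rows:
  commands: [0,0,7,0,1,0,0,7,0,1,0,0,5,0,1,0,0,2,0,1,0,0,1,0,1,0,0,0,0,1,0,0,0,0,1]

```text
time_s: 35.3
position: [0.6357, 0.0513, 0.0494]
eef_rot: [-0.056, 3.141, -0.0]
contact_force: [0.3, -0.0, 0.4]
opening: -0.0
gripper_force: 0.0
```

One or two mm more, then back up with the fingers open, and look.

Call:
play_rows:
  commands: [0,0,2,0,1,0,0,0,0,1,0,0,0,0,1,0,0,-30,0,1,0,0,-30,0,1,0,0,-37,0,1,20,-10,0,0,-1,20,-10,0,0,-1,20,-10,0,0,-1,0,0,0,0,-1]

```text
time_s: 36.3
position: [0.5746, 0.0176, 0.1445]
eef_rot: [0.053, -3.14, -0.0]
contact_force: [-0.1, -0.2, -0.2]
opening: 0.058
gripper_force: 0.0
```

Call:
play_rows:
  commands: [0,0,0,0,-1,0,0,0,0,-1]

```text
time_s: 36.5
position: [0.5774, 0.0198, 0.1444]
eef_rot: [-0.057, 3.141, 0.0]
contact_force: [0.9, -0.0, -0.0]
opening: 0.085
gripper_force: 0.0
```

```bash
cat >> h.py <<'E'
def flatvsbody(im,K,P,o,yaw):
    # lateral: flat middle against body middle at the same stations, mm (both as projected at their heights)
    u=np.array([np.cos(yaw),np.sin(yaw)]);v=np.array([-u[1],u[0]]);g=cv2.cvtColor(im,cv2.COLOR_BGR2HSV);res=[]
    L=np.arange(-.03,.03,.0003)
    def prof(x,z):
        X=o+x*u+L[:,None]*v;q=proj(np.c_[X,np.full(len(L),z)],K,P).astype(np.float32)
        return cv2.remap(g,q[None,:,0],q[None,:,1],cv2.INTER_LINEAR)[0].astype(int)
    f=[];b=[]
    for x in np.arange(-.015,.016,.003):
        a=prof(x,.0548);w=L[(a[:,2]>150)&(a[:,1]<40)&(abs(L)<.015)]
        if len(w)>20:f.append((w.min(),w.max()))
    for x in(-.064,-.060,-.056,-.025,.025,.05,.053):
        a=prof(x,.045);w=L[(a[:,2]<115)&(a[:,1]<60)&(abs(L)<.018)]
        if len(w)>40:b.append((w.min(),w.max()))
    f=np.median(f,0)*1e3;b=np.median(b,0)*1e3 if b else np.nan
    print("flat",f,"body",b,"off",np.mean(f)-np.mean(b))
E
python3 - <<'E'
from h import *
s=read_state();p=s["position"];print(p,heading(s))
im,K,P=grab("wrist","w10")
o=np.array([.5767,.0175])
oo,dd=seated(im,K,P,o,.035)
print(pinroll(oo,dd,.06));flatvsbody(im,K,P,o,.035)
cv2.imwrite("pics/w10b.png",cv2.resize(im[60:300,150:350],None,fx=2.5,fy=2.5,interpolation=cv2.INTER_CUBIC))
E
```

```text
[0.5774 0.0198 0.1444] 2.0753017388810555
flat [ 0.0013 -0.0002] ext [0.0431 0.0205]
pin side -1 end 0.036693799592892436 n 143 x 0.06264695020521682
pin side 1 end 0.03641895443256644 n 128 x 0.06184070323600245
(np.float64(-0.025534258835844318), np.float64(0.04880177581935459))
flat [-9.9  9.6] body [-13.8  12.9] off 0.3000000000000016
```

View pics/w10b.png

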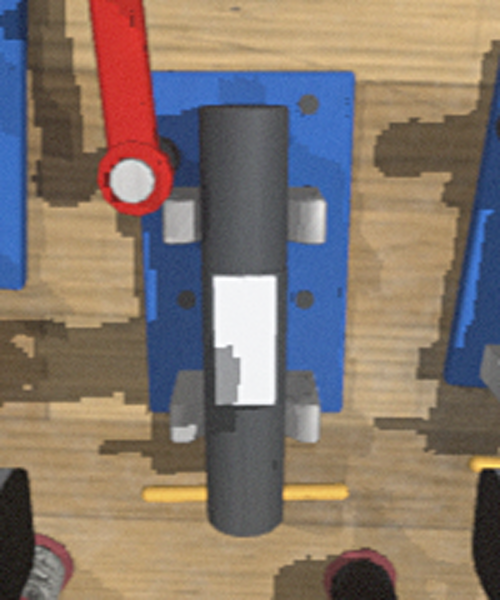

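The pin is level at rows 492–494 and the flat is centred on the bar. Next is strap B.

Call:
play_rows:
  commands: [27,-9,0,0,-1,27,-9,0,0,-1,27,-9,0,0,-1,26,-8,0,0,-1,0,0,25,0,-1,0,0,25,0,-1,0,0,13,0,-1,0,0,0,0,-1,0,0,0,0,1,0,0,0,0,1]
  newtons: 20

```text
time_s: 37.55
position: [0.4718, -0.0195, 0.0821]
eef_rot: [-0.056, 3.14, 0.0]
contact_force: [0.3, 0.1, -1.1]
opening: 0.0591
gripper_force: 0.0
```

Call:
play_rows:
  commands: [0,0,0,0,1,0,0,0,0,1,0,0,0,0,1,0,0,0,0,1,0,0,0,0,1,0,0,0,0,1,0,0,0,0,1]

```text
time_s: 38.25
position: [0.4712, -0.0195, 0.0815]
eef_rot: [-0.056, 3.141, 0.0]
contact_force: [-1.8, 0.7, 6.7]
opening: 0.0106
gripper_force: 19.7
```

Call:
play_rows:
  commands: [0,9,0,0,1,-2,8,0,0,1,-3,8,0,0,1,-4,7,0,0,1,-6,7,0,0,1,-6,6,0,0,1,-7,5,0,0,1,-9,4,0,0,1,-8,2,0,0,1,-8,1,0,0,1]

```text
time_s: 39.25
position: [0.5223, 0.0392, 0.0812]
eef_rot: [0.056, -3.14, 0.001]
contact_force: [-4.2, -9.3, 4.9]
opening: 0.0101
gripper_force: 20.3
```

Call:
play_rows:
  commands: [-1,0,0,0,1,-1,0,0,0,1,-1,0,0,0,1,0,0,0,0,1,0,0,0,0,1]

```text
time_s: 39.75
position: [0.5232, 0.0391, 0.0809]
eef_rot: [0.055, -3.137, 0.0]
contact_force: [-12.0, -4.4, 13.7]
opening: 0.0101
gripper_force: 21.0
```

Call:
play_rows:
  commands: [0,0,0,0,-1,0,0,0,0,-1,0,0,0,0,-1,0,0,0,0,-1,0,0,-30,0,-1,0,0,-40,0,-1,0,0,-40,0,-1,5,-33,-5,0,-1,5,-33,-5,0,-1,5,-33,-5,0,-1]

```text
time_s: 40.75
position: [0.5135, -0.0607, 0.2069]
eef_rot: [-0.058, 3.14, 0.001]
contact_force: [0.8, 0.2, 0.7]
opening: 0.0856
gripper_force: 0.0
```

Call:
play_rows:
  commands: [5,-33,-5,0,-1,5,-33,-5,0,-1,5,-33,-5,0,-1,5,-33,-5,0,-1,5,-33,-5,0,-1,5,-33,0,0,-1,5,-33,0,0,-1,5,-33,0,0,-1,0,0,0,0,-1,0,0,0,0,-1]

```text
time_s: 41.75
position: [0.4827, -0.3259, 0.2311]
eef_rot: [0.053, -3.141, 0.0]
contact_force: [1.0, 1.1, -0.3]
opening: 0.0855
gripper_force: 0.0
```

```bash
python3 - <<'E'
from h import *
s=read_state();print(s["position"],heading(s),s["qpos"])
im,K,P=grab("wrist","w11")
cv2.imwrite("pics/w11b.png",cv2.resize(im,(800,600),interpolation=cv2.INTER_CUBIC))
for x in spindles(im,K,P):
    print(x);d=(x["o"]-s["position"][:2])*1000;print(tip(s,*d))
E
```

```text
[ 0.4827 -0.3259  0.2311] 1.9511912902893016 [-0.128   0.3451  0.7722  1.8513 -0.2744  1.0549  2.3567]
```

View pics/w11b.png

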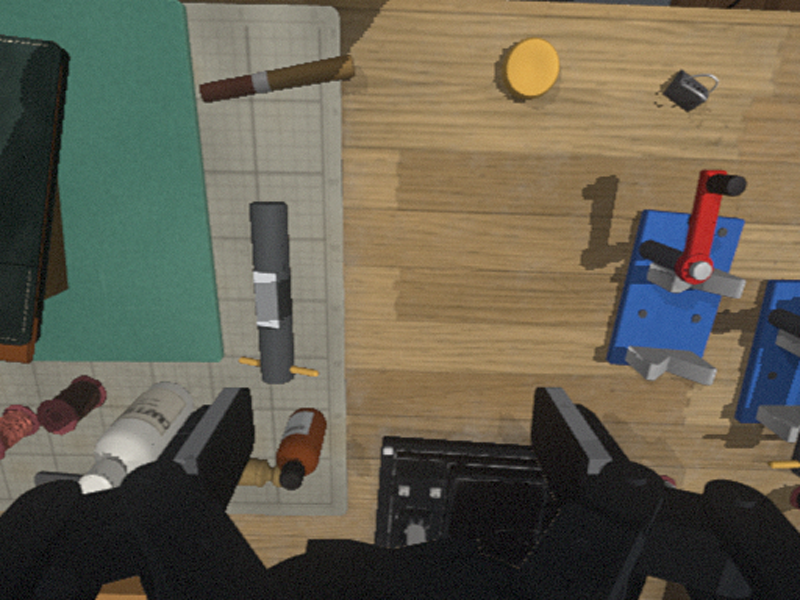

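S3 is at about (272,297) with its flat partly in shadow. Its pin runs from (248,361) to (318,374), so the right (+y) end is high. The brown bottle at (300,440) clears the grasp.

```bash
python3 - <<'E'
from h import *
s=read_state();p=s["position"];ci=camera_info("wrist");T=np.eye(4);T[:3,:3]=R.from_rotvec(s["eef_rot"]).as_matrix();T[:3,3]=p;P=T@ci["mount"];K=ci["intrinsics"]
f=lambda q,z:onz(np.array(q)/1.5625,z,K,P)[:,:2]
print("flat",f([(256,273),(288,270),(291,322),(259,326)],.0265).mean(0))
print("ends",f([(269,206)],.02),f([(279,381)],.02))
A=f([(270.5,245),(277.5,345)],.017);u=A[1]-A[0];u/=np.linalg.norm(u);print("axis",A,np.degrees(np.arctan2(u[1],u[0])))
fl=f([(273.5,297.7)],.0265)[0];o=A[0]+u*((fl-A[0])@u);print("o",o,fl,tip(s,*((o-p[:2])*1000)))
print("bottle base",f([(303,418)],.0))
im=cv2.imread("pics/w11.png");g=im.mean(2)
for r in(140,150,157,215,220,224):print(r,[int(x) for x in g[r,152:200]])
E
```

```text
flat [ 0.52   -0.4135]
ends [[ 0.4515 -0.4154]] [[ 0.5935 -0.4135]]
axis [[ 0.481  -0.4163]
 [ 0.5628 -0.4142]] 1.4659002386668665
o [ 0.5197 -0.4153] [ 0.5196 -0.4135] [-33.3641 -91.661 ]
bottle base [[ 0.6402 -0.3984]]
140 [138, 135, 135, 137, 133, 135, 140, 108, 57, 56, 63, 63, 72, 69, 76, 73, 83, 82, 82, 85, 81, 83, 85, 81, 80, 76, 73, 70, 67, 67, 56, 58, 114, 143, 144, 144, 146, 145, 142, 142, 148, 145, 148, 149, 147, 149, 142, 138]
150 [134, 137, 137, 136, 133, 132, 130, 137, 102, 57, 58, 65, 66, 72, 72, 76, 74, 79, 85, 78, 84, 80, 85, 83, 82, 77, 76, 74, 73, 64, 56, 55, 73, 123, 150, 148, 148, 149, 144, 144, 147, 146, 148, 146, 147, 146, 144, 138]
157 [140, 141, 141, 137, 136, 132, 130, 130, 141, 106, 58, 59, 71, 68, 69, 73, 74, 82, 82, 78, 87, 80, 79, 82, 80, 72, 72, 73, 55, 58, 65, 60, 55, 118, 151, 147, 144, 142, 145, 148, 146, 144, 149, 143, 144, 144, 146, 139]
215 [140, 138, 137, 130, 133, 134, 134, 135, 135, 142, 131, 133, 136, 104, 50, 60, 68, 70, 67, 74, 75, 75, 72, 78, 77, 78, 77, 77, 78, 72, 79, 74, 70, 63, 56, 71, 118, 140, 138, 130, 130, 132, 131, 136, 134, 135, 133, 133]
220 [139, 137, 136, 136, 139, 141, 138, 143, 141, 138, 136, 131, 135, 103, 58, 64, 66, 66, 72, 74, 77, 75, 74, 77, 77, 76, 79, 84, 72, 76, 75, 75, 66, 63, 63, 55, 115, 137, 136, 125, 130, 128, 132, 134, 137, 139, 136, 134]
224 [139, 138, 139, 138, 131, 144, 142, 138, 141, 141, 138, 135, 135, 113, 69, 58, 63, 69, 71, 69, 73, 72, 79, 82, 81, 80, 81, 79, 80, 77, 74, 76, 69, 67, 59, 54, 116, 143, 136, 132, 128, 129, 128, 128, 130, 132, 129, 133]
```

Call:
play_rows:
  commands: [-11,-31,20,0.7,-0.4,-11,-31,30,0,-0.4,-11,-30,30,0,-0.4,0,0,40,0,-0.4,0,0,40,0,-0.4,0,0,15,0,-0.4,0,0,0,0,-0.4,0,0,0,0,-0.4]
  newtons: 60

```text
time_s: 42.6
position: [0.5195, -0.4164, 0.058]
eef_rot: [-0.038, 3.14, -0.001]
contact_force: [0.7, -0.4, 0.0]
opening: 0.0599
gripper_force: 0.0
```

```bash
python3 - <<'E'
from h import *
s=read_state();p=s["position"];print(p,heading(s),s["qpos"][6])
im,K,P=grab("wrist","w12")
cv2.imwrite("pics/w12b.png",cv2.resize(im,(800,600),interpolation=cv2.INTER_CUBIC))
E
```

```text
[ 0.5195 -0.4164  0.058 ] 1.3880359905000885 2.601497550703369
```

View pics/w12b.png

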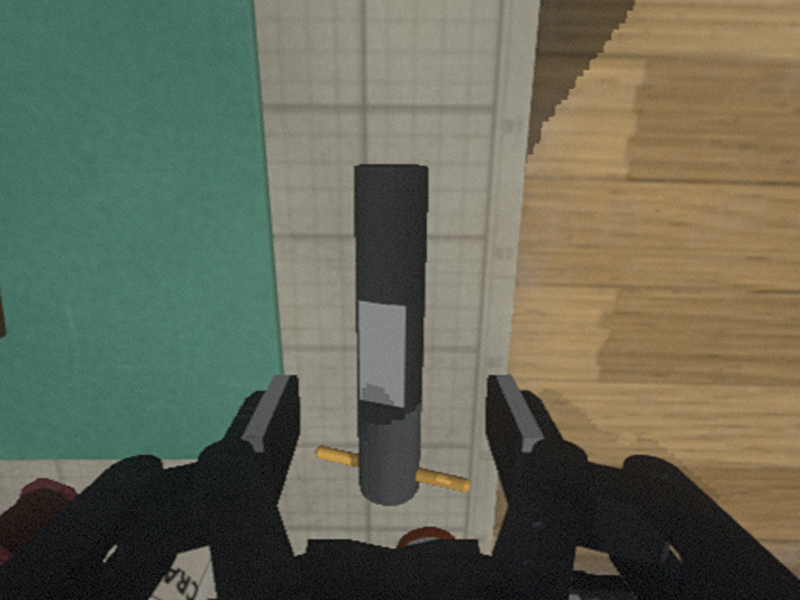

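S3 is centred between the fingers at (390,355), its flat leaning left (-y). Grasp it.

Call:
play_rows:
  commands: [0,0,25,0,-0.4,0,0,19,0,-0.4,0,0,0,0,-0.4,0,0,0,0,1,0,0,0,0,1,0,0,0,0,1,0,0,0,0,1,0,0,0,0,1,0,0,0,0,1,0,0,0,0,1]

```text
time_s: 43.65
position: [0.519, -0.4168, 0.0138]
eef_rot: [-0.037, 3.14, -0.001]
contact_force: [-1.8, 0.8, 7.5]
opening: 0.0259
gripper_force: 59.0
```

Call:
play_rows:
  commands: [0,0,-20,0,1,0,0,-40,0,1,0,0,-40,0,1,0,0,-40,0,1,0,0,0,0,1]

```text
time_s: 44.15
position: [0.5202, -0.4184, 0.1583]
eef_rot: [-0.036, 3.135, -0.007]
contact_force: [-0.3, -0.4, -2.5]
opening: 0.0254
gripper_force: 60.5
```

Call:
play_rows:
  commands: [0,0,0,4.6,1,1,35,0,0,1,1,35,0,0,1,1,35,0,0,1,1,35,0,0,1,1,35,0,0,1,1,35,0,0,1,1,35,0,0,1,1,35,0,0,1,2,37,0,0,1]

```text
time_s: 45.15
position: [0.5262, -0.098, 0.1522]
eef_rot: [0.09, 3.14, 0.0]
contact_force: [1.2, -0.5, -3.0]
opening: 0.0256
gripper_force: 60.5
```

Call:
play_rows:
  commands: [0,0,0,0,1,0,0,0,0,1,0,0,0,0,1]

```text
time_s: 45.45
position: [0.5264, -0.1001, 0.1524]
eef_rot: [0.091, 3.14, -0.0]
contact_force: [-0.2, -0.8, -2.5]
opening: 0.0255
gripper_force: 60.6
```

```bash
python3 - <<'E'
from h import *
s=read_state();p=s["position"];print(p,heading(s),s["opening"],s["gripper_force"])
im,K,P=grab("wrist","w13")
for b in blocks(im,K,P):print(b)
h=cv2.cvtColor(im,cv2.COLOR_BGR2HSV)
m=cv2.inRange(h,(0,0,120),(179,40,255));z=p[2]+.0125
ys,xs=np.nonzero(m);W=onz(np.c_[xs,ys],z,K,P);k=np.hypot(*(W[:,:2]-p[:2]).T)<.03
m2=np.zeros_like(m);m2[ys[k],xs[k]]=255;c=max(blobs(m2),key=cv2.contourArea);r=cv2.minAreaRect(c);print(r,onz(r[0],z,K,P)[0],np.ptp(onz(cv2.boxPoints(r),z,K,P),0))
E
```

```text
[ 0.5264 -0.1001  0.1524] -3.306439865681219 0.025527140073284018 60.63041648827493
(array([ 0.5497, -0.1348], dtype=float32), np.float32(-0.046509095), [np.float32(0.011487463), np.float32(0.07692928)])
(array([ 0.5284, -0.0982], dtype=float32), np.float32(-0.051180717), [np.float32(0.06813088), np.float32(0.12648709)])
(array([0.5765, 0.016 ], dtype=float32), np.float32(0.030576808), [np.float32(0.07572729), np.float32(0.12720838)])
(array([0.5635, 0.1226], dtype=float32), np.float32(-0.05689259), [np.float32(0.056798697), np.float32(0.12690027)])
((244.5, 265.0), (39.0, 86.0), 0.0) [ 0.5275 -0.1031  0.1649] [0.0486 0.022  0.    ]
```

Call:
play_rows:
  commands: [-1,-1,0,0,1,0,0,25,0,1,0,0,25,0,1,0,0,25,0,1,0,0,20,0,1,0,0,9,0,1,0,0,0,0,1,0,0,0,0,1]

```text
time_s: 46.3
position: [0.5279, -0.1009, 0.049]
eef_rot: [0.091, 3.14, -0.0]
contact_force: [0.5, -0.4, -3.4]
opening: 0.0254
gripper_force: 60.6
```

Call:
play_rows:
  commands: [0,0,2,0,1,0,0,2,0,1,0,0,2,0,1,0,0,0,0,1,0,0,0,0,1]

```text
time_s: 46.8
position: [0.5281, -0.101, 0.0428]
eef_rot: [0.09, 3.139, -0.001]
contact_force: [0.5, -5.8, 3.7]
opening: 0.0254
gripper_force: 61.3
```

Call:
play_rows:
  commands: [0,0,0,0,-0.4,0,0,0,0,-0.4,0,0,0,0,-0.4,0,0,0,0,-0.4,0,0,-25,0,-0.4,0,0,-35,0,-0.4,0,0,-40,0,1,0,0,0,0,1,0,0,0,0,1,0,0,0,0,1]

```text
time_s: 47.8
position: [0.527, -0.1, 0.1416]
eef_rot: [-0.089, -3.139, -0.0]
contact_force: [0.0, 1.2, -0.6]
opening: 0.0014
gripper_force: 0.0
```

Call:
play_rows:
  commands: [-20,10,0,0,1,-20,11,0,0,1,-20,10,0,0,1,0,0,25,0,1,0,0,25,0,1,0,0,20,0,1,0,0,0,0,1,0,0,0,0,1]

```text
time_s: 48.6
position: [0.5886, -0.0732, 0.0718]
eef_rot: [-0.09, -3.138, 0.001]
contact_force: [0.8, 0.3, 0.8]
opening: -0.0001
gripper_force: 0.0
```

Call:
play_rows:
  commands: [0,0,8,0,1,0,0,7,0,1,0,0,5,0,1,0,0,2,0,1,0,0,2,0,1,0,0,0,0,1,0,0,0,0,1,0,0,0,0,1]

```text
time_s: 49.4
position: [0.5892, -0.0729, 0.0484]
eef_rot: [0.089, 3.14, -0.0]
contact_force: [-0.2, 0.3, 0.2]
opening: -0.0001
gripper_force: 0.0
```

Call:
play_rows:
  commands: [0,0,-30,0,1,0,0,-30,0,1,0,0,-37,0,1,20,-10,0,0,-1,20,-10,0,0,-1,20,-11,0,0,-1,0,0,0,0,-1,0,0,0,0,-1,0,0,0,0,-1,0,0,0,0,-1]

```text
time_s: 50.4
position: [0.5281, -0.1, 0.1453]
eef_rot: [0.088, 3.14, -0.0]
contact_force: [0.1, -0.3, -0.1]
opening: 0.0855
gripper_force: 0.0
```

```bash
python3 - <<'E'
from h import *
s=read_state();p=s["position"];print(p,heading(s))
im,K,P=grab("wrist","w14")
o=np.array([.5283,-.1015])
oo,dd=seated(im,K,P,o,-.056)
print(pinroll(oo,dd,.06));flatvsbody(im,K,P,o,-.056)
for b in straps(im,K,P):print(b)
cv2.imwrite("pics/w14b.png",cv2.resize(im[60:300,150:350],None,fx=2.5,fy=2.5,interpolation=cv2.INTER_CUBIC))
E
```

```text
[ 0.5281 -0.1     0.1453] -3.2147795071933545
flat [ 0.0005 -0.0006] ext [0.0432 0.0198]
pin side -1 end 0.0375984824319141 n 144 x 0.06106004908839894
pin side 1 end 0.03653404160049133 n 130 x 0.06127276607868232
(np.float64(0.007842616113265321), np.float64(0.04685847569008401))
flat [-10.2   9.3] body [-13.8  12.9] off 0.0
(array([ 0.449 , -0.1272], dtype=float32), np.float32(-3.5164406), [np.float32(0.019695416), np.float32(0.070859715)])
(array([0.5259, 0.0101], dtype=float32), np.float32(88.888626), [np.float32(0.020568842), np.float32(0.07140557)])
```

View pics/w14b.png

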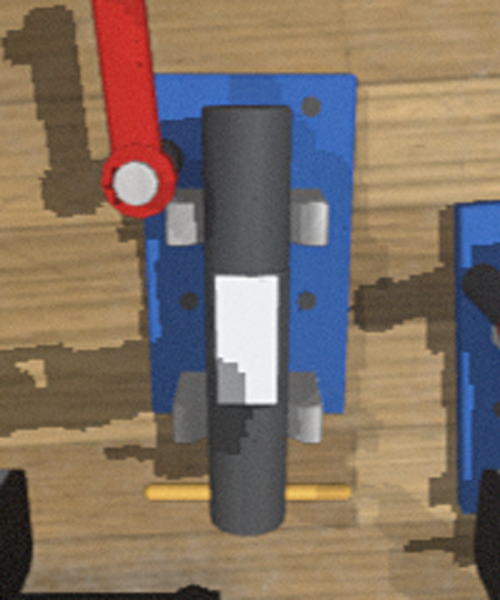

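S3 is level and centred: pin at row 492, flat at columns 215–278. Strap C is next.

Call:
play_rows:
  commands: [27,-8,0,0,-1,27,-8,0,0,-1,26,-8,0,0,-1,26,-7,0,0,-1,0,0,25,0,-1,0,0,25,0,-1,0,0,14,0,-1,0,0,0,0,-1,0,0,0,0,1,0,0,0,0,1]
  newtons: 20

```text
time_s: 51.45
position: [0.4205, -0.1254, 0.082]
eef_rot: [0.089, 3.139, -0.0]
contact_force: [-0.1, 0.4, -0.6]
opening: 0.0594
gripper_force: 0.0
```

Call:
play_rows:
  commands: [0,0,0,0,1,0,0,0,0,1,0,0,0,0,1,0,0,0,0,1,0,0,0,0,1,0,0,0,0,1,0,0,0,0,1]

```text
time_s: 52.15
position: [0.42, -0.1252, 0.0815]
eef_rot: [0.089, 3.14, 0.0]
contact_force: [-1.4, -0.1, 6.6]
opening: 0.0109
gripper_force: 19.7
```

Call:
play_rows:
  commands: [0,7,0,0,1,-2,8,0,0,1,-3,8,0,0,1,-4,7,0,0,1,-6,7,0,0,1,-6,6,0,0,1,-7,5,0,0,1,-9,4,0,0,1,-8,2,0,0,1,-8,1,0,0,1]

```text
time_s: 53.15
position: [0.4744, -0.0746, 0.0808]
eef_rot: [-0.091, -3.137, 0.002]
contact_force: [-18.1, -16.9, 12.2]
opening: 0.0108
gripper_force: 21.3
```

Call:
play_rows:
  commands: [-1,0,0,0,1,-1,0,0,0,1,-1,0,0,0,1,-1,0,0,0,1,0,0,0,0,1]

```text
time_s: 53.65
position: [0.4765, -0.0748, 0.0804]
eef_rot: [-0.092, -3.134, 0.001]
contact_force: [-20.2, -11.6, 13.5]
opening: 0.0104
gripper_force: 21.7
```

Call:
play_rows:
  commands: [0,0,0,0,-1,0,0,0,0,-1,0,0,0,0,-1,0,0,0,0,-1,0,0,-30,0,-1,0,0,-40,0,-1,0,30,-40,0,-1,0,30,-30,0,-1,0,30,-20,0,-1,0,0,0,0,-1]

```text
time_s: 54.65
position: [0.4866, 0.0206, 0.2438]
eef_rot: [0.081, 3.137, 0.005]
contact_force: [-0.4, -1.3, -0.9]
opening: 0.0854
gripper_force: 0.0
```

Call:
play_rows:
  commands: [0,0,0,0,-1,0,0,0,0,-1]

```text
time_s: 54.85
position: [0.4847, 0.0156, 0.2408]
eef_rot: [-0.09, -3.14, 0.001]
contact_force: [-0.5, 0.3, 0.5]
opening: 0.0856
gripper_force: 0.0
```

```bash
python3 - <<'E'
from h import *
s=read_state();p=s["position"];print(p,heading(s),s["time_s"])
im,K,P=grab("wrist","w15")
for n,o,y in(("A",[.5645,.1358],-.056),("B",[.5767,.0175],.035),("C",[.5283,-.1015],-.056)):
    print(n);oo,dd=seated(im,K,P,np.array(o),y);print("roll",pinroll(oo,dd,.06));flatvsbody(im,K,P,np.array(o),y)
for b in straps(im,K,P):print(b)
cv2.imwrite("pics/w15b.png",cv2.resize(im,(800,600),interpolation=cv2.INTER_CUBIC))
E
```

```text
[0.4847 0.0156 0.2408] -3.2919169655471165 54.85
A
flat [-0.0138  0.0017] ext [0.0457 0.0204]
pin side -1 end 0.03484087863089621 n 61 x 0.046353244095918074
pin side 1 end 0.03738030827857503 n 60 x 0.04487467768527338
roll (np.float64(-0.052725597419420664), np.float64(0.02101905784825437))
flat [-8.1 11.4] body [-12.45  16.65] off -0.45000000000000284
B
flat [ 0.002  -0.0003] ext [0.0436 0.0204]
pin side -1 end 0.03761793384801836 n 67 x 0.06306958857858551
pin side 1 end 0.03592419964157203 n 62 x 0.06181041591870503
roll (np.float64(-0.030598004891228492), np.float64(0.04854699928145136))
flat [-10.2   9.6] body [-13.8  12.6] off 0.3000000000000025
C
flat [ 0.0183 -0.0007] ext [0.0093 0.0194]
pin side -1 end 0.0379829090378985 n 51 x 0.06108938837575382
pin side 1 end 0.03542478243370724 n 71 x 0.06135010148600024
roll (np.float64(0.013600656019428309), np.float64(0.04729174743379402))
flat [-7.8  9. ] body [-18.   12.9] off 3.1500000000000172
(array([ 0.4737, -0.1028], dtype=float32), np.float32(-89.17798), [np.float32(0.020213986), np.float32(0.072733626)])
(array([0.5258, 0.0112], dtype=float32), np.float32(87.89152), [np.float32(0.020960337), np.float32(0.06958336)])
(array([0.5133, 0.134 ], dtype=float32), np.float32(83.34002), [np.float32(0.020131541), np.float32(0.06970865)])
```

View pics/w15b.png

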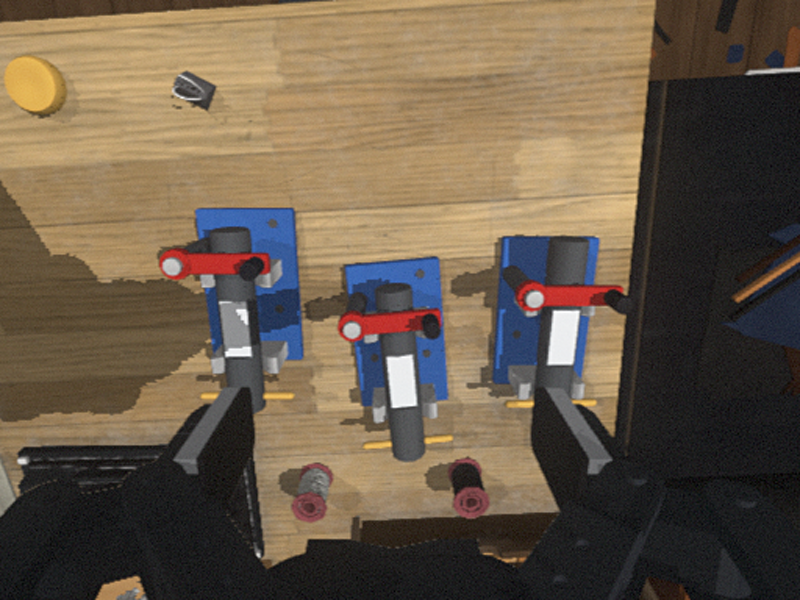

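The straps are all across, but spindle A has been shifted along the groove: its flat is now at (562,337), about 14 mm towards the robot. It needs pushing back, and strap C's angle needs checking.

```bash
python3 - <<'E'
from h import *
s=read_state();p=s["position"]
im,K,P=grab("wrist")
g=cv2.cvtColor(im,cv2.COLOR_BGR2HSV)
for n,pv,y in(("A",(535,297),-.056),("B",(352,328),.035),("C",(172,266),-.056)):
    # red edges of strap, between 15 and 45 mm from pivot, along block y
    u=np.array([np.cos(y),np.sin(y)]);v=np.array([-u[1],u[0]])
    p0=onz(np.array([pv])/1.5625,.076,K,P)[0,:2];L=np.arange(-.02,.02,.0003);e=[]
    for t in np.arange(.014,.040,.002):
        X=p0+t*v+L[:,None]*u;q=proj(np.c_[X,np.full(len(L),.072)],K,P).astype(np.float32)
        c=cv2.remap(g,q[None,:,0],q[None,:,1],cv2.INTER_LINEAR)[0]
        w=L[((c[:,0]<8)|(c[:,0]>172))&(c[:,1]>170)&(c[:,2]>80)]
        e.append((t,w.min(),w.max()))
    e=np.array(e);print(n,p0,[round(-np.polyfit(e[:,0],e[:,i],1)[0],3) for i in(1,2)],e[[0,-1]])
o=np.array([.5645,.1358]);u=np.array([np.cos(-.056),np.sin(-.056)])
for x in(-.086,-.105):print(x,o+x*u,tip(s,*((o+x*u-p[:2])*1000)))
E
```

```text
A [0.5103 0.1103] [np.float64(-0.018), np.float64(-0.019)] [[ 0.014  -0.0068  0.0067]
 [ 0.038  -0.0062  0.0067]]
B [ 0.5253 -0.0145] [np.float64(-0.005), np.float64(0.009)] [[ 0.014  -0.0074  0.0061]
 [ 0.038  -0.0074  0.0064]]
C [ 0.4746 -0.1291] [np.float64(-0.024), np.float64(-0.001)] [[ 0.014  -0.0077  0.0061]
 [ 0.038  -0.0065  0.0058]]
-0.086 [0.4786 0.1406] [ 13.2748 124.694 ]
-0.105 [0.4597 0.1417] [ 32.2748 124.6542]
```

Call:
play_rows:
  commands: [9,31,0,0,1,9,31,0,0,1,9,31,0,0,1,9,31,0,0,1,0,0,40,0,1,0,0,40,0,1,0,0,40,0,1,0,0,30,0,1,0,0,0,0,1,0,0,0,0,1]

```text
time_s: 55.95
position: [0.4563, 0.1409, 0.0915]
eef_rot: [-0.092, -3.139, 0.003]
contact_force: [0.1, -0.0, 0.6]
opening: -0.0001
gripper_force: 0.0
```

Call:
play_rows:
  commands: [0,0,20,0,1,0,0,20,0,1,0,0,5,0,1,0,0,0,0,1,0,0,0,0,1]

```text
time_s: 56.45
position: [0.4569, 0.1424, 0.0476]
eef_rot: [0.09, 3.139, 0.002]
contact_force: [0.7, -0.2, 0.4]
opening: 0.0003
gripper_force: 0.0
```

Call:
play_rows:
  commands: [-3,0,0,0,1,-3,0,0,0,1,-3,0,0,0,1,-3,0,0,0,1,-3,0,0,0,1,-3,0,0,0,1,-3,0,0,0,1,-2,0,0,0,1,0,0,0,0,1,0,0,0,0,1]

```text
time_s: 57.45
position: [0.4793, 0.1407, 0.0463]
eef_rot: [0.09, 3.14, -0.0]
contact_force: [-0.6, -0.8, 0.6]
opening: -0.0002
gripper_force: 0.0
```

```bash
python3 - <<'E'
from h import *
s=read_state();print(s["position"],s["contact_force"])
im,K,P=grab("wrist","w16")
seated(im,K,P,np.array([.5645,.1358]),-.056)
E
```

```text
[0.4793 0.1407 0.0463] [-0.6248 -0.8255  0.6344]Traceback (most recent call last):
  File "<stdin>", line 4, in <module>
  File "h.py", line 84, in seated
    c=max(blobs(m),key=cv2.contourArea);r=cv2.minAreaRect(c)
ValueError: max() iterable argument is empty
```

Call:
play_rows:
  commands: [10,0,0,0,1,0,0,-30,0,1,0,0,-40,0,1,0,0,-40,0,1,-20,-20,-40,0,1,-10,-30,-40,0,-1,0,-30,0,0,-1,0,-30,0,0,-1,0,0,0,0,-1,0,0,0,0,-1]

```text
time_s: 58.5
position: [0.4921, 0.0304, 0.2354]
eef_rot: [-0.091, -3.14, -0.001]
contact_force: [-1.3, 1.0, 0.3]
opening: 0.0723
gripper_force: 0.0
```

Call:
play_rows:
  commands: [0,0,0,0,-1,0,0,0,0,-1]

```text
time_s: 58.7
position: [0.4925, 0.0314, 0.2353]
eef_rot: [-0.087, -3.14, 0.0]
contact_force: [-0.3, -0.4, -0.5]
opening: 0.0854
gripper_force: 0.0
```

```bash
python3 - <<'E'
from h import *
s=read_state();p=s["position"];print(p,heading(s),s["time_s"])
im,K,P=grab("wrist","w17")
for n,o,y in(("A",[.5645,.1358],-.056),("B",[.5767,.0175],.035),("C",[.5283,-.1015],-.056)):
    print(n);oo,dd=seated(im,K,P,np.array(o),y);print("roll",pinroll(oo,dd,.06));flatvsbody(im,K,P,np.array(o),y)
cv2.imwrite("pics/w17b.png",cv2.resize(im,(800,600),interpolation=cv2.INTER_CUBIC))
E
```

```text
[0.4925 0.0314 0.2353] -3.1703739988239428 58.7
A
flat [-0.002   0.0014] ext [0.0477 0.0205]
pin side -1 end 0.03523509360431882 n 59 x 0.059026342869374
pin side 1 end -0.01158268212332202 n 0 x nan
roll (np.float64(-0.0865443777998883), np.float64(0.04124662769471923))
flat [-8.4 11.4] body [-12.9  15.3] off 0.3000000000000016
B
flat [ 0.0017 -0.0004] ext [0.0439 0.0209]
pin side -1 end 0.037022352817408975 n 66 x 0.06297450609461173
pin side 1 end 0.035384873167393645 n 61 x 0.061911599876828434
roll (np.float64(-0.025477500956608064), np.float64(0.048574689853146065))
flat [-10.2   9.6] body [-13.8  12.6] off 0.3000000000000025
C
flat [-0.     -0.0014] ext [0.0448 0.0221]
pin side -1 end 0.03797204803857224 n 82 x 0.061455471902159595
pin side 1 end 0.036373944103560533 n 65 x 0.061379199565005
roll (np.float64(0.003923930500980141), np.float64(0.047476436095074966))
flat [-9.   7.2] body [-18.   12.9] off 1.6500000000000088h.py:91: RuntimeWarning: Mean of empty slice.
  print("n",j.sum(),"x",W[j,0].mean())
  ret = ret.dtype.type(ret / rcount)
```

View pics/w17b.png

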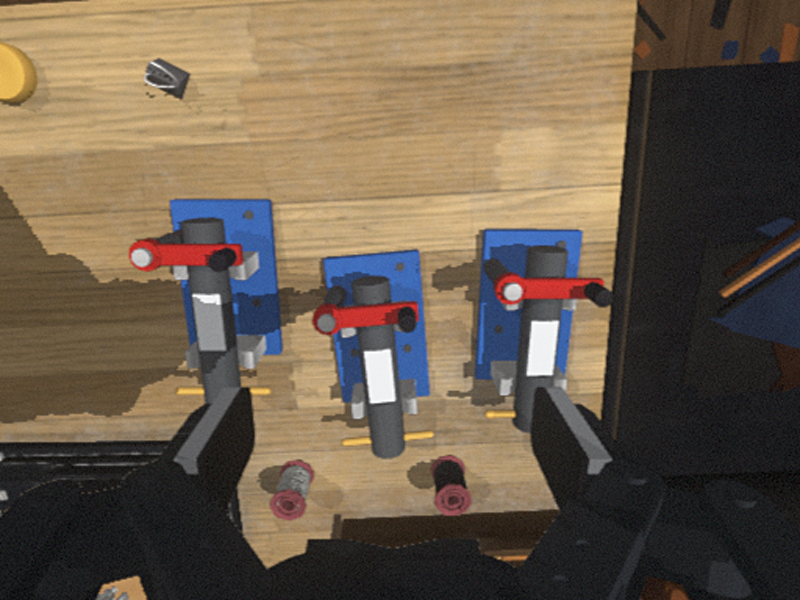

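All three spindles are centred (flats at (213,322), (379,376) and (541,348)), their pins are level, and the straps are on their stops. I'm handing in.

```bash
python3 -c "
from rig import *
print(job_done())"
```

```text
the job is handed in; nothing more can be done
None
```

All three spindles lie in their own V-blocks, flats up and centred to about 2 mm, pins at the end away from the strap and all straps at their stops. Spindle A had slid about 14 mm along its groove and was pushed back. The job is handed in, and the judged result was not shown to me.

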